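# Feed a flat bar from the bottom of the magazine into the jig

## Robot

A 7-joint arm with a two-finger parallel gripper is mounted at the origin on a cart in front of the work surface, level with it; the furniture and walls round the work are solid. World frame = base frame: x ahead of the robot, y to its left, z up, the work surface at z = 0. Lengths are in mm, angles in rad, forces in N, time in s.
With the tool pointing down it reaches from about 400 to 875 mm from the base axis. Payload 4.4 kg.
Tool frame: the origin (TCP) lies at the very end of the fingers, on their centre line; the grasp point (between the pads) lies 19 mm behind it; z points along the fingers, x is the direction in which the jaws open and shut, and the axes are right-handed (so a half turn about z gives the same grasp; the last joint's range is limited). The gripper opens to 85 mm and grips with 20 to 120 N. Pads are 22 mm wide; open, the fingers measure 114 mm over their backs; the gripper's body (76 mm by 85 mm) begins 54 mm behind the grasp point. The pads swing forward as they close: fully open they stand 13 mm farther back than shut.
Start: joints at [1.153, 0.628, 0.038, 1.517, -0.027, 0.996, -0.02], TCP at [224.01, -610.194, 231.313] pointing down, gripper open.
Joint ranges: [-3.06, 3.06], [-0.37, 2.12], [-1.25, 1.32], [0.18, 2.47], [-1.1, 4.24], [0.23, 1.98], [-2.94, 2.94]. Speed limits (rad/s): [2.57, 2.57, 3.14, 3.14, 3.14, 3.14, 3.14].

## Interface

Orientations are given as [roll, pitch, yaw] about the fixed x, y, z axes, in that order (R = Rz(yaw) Ry(pitch) Rx(roll)).
In Python, from cell import ctrl gives the robot as it stands.
- The arm moves only by the shell command python3 -m creep 'ROWS'. ROWS is text: rows parted by semicolons, each of 7 numbers parted by spaces: the shift along the tool's x, y, z in units of 40 mm (1.0 is 40 mm), then the turn, a rotation vector about the tool's x, y, z in degrees, then the closure, from 0 (fully open) to 1 (shut). In form: x y z rx ry rz grip; .... A call has 1 to 10 rows; each row is the pose to reach, as a shift and turn from the pose commanded when the call began, along the tool's axes at that moment; what a row does not reach only later rows make up. A row lasts 1/12 s, in which the tool goes at most 41.7 mm and 7.16 degrees, less where a joint would pass 70% of its speed; a pose out of reach is approached as far as the arm can. A call with a gripper value outside its range is refused whole. The fingers move at their own pace and stop on an object; the grip force is fixed at half the most. Time passes only in rows, so rows that repeat a pose let the fingers close. It gives the time, the measured TCP pose, the force and the opening at its end, in the units of the state.
- ctrl.read_state(): the state, without advancing time (a new reading comes with each control period).
- ctrl.get_image(name): name is "scene" or "top"; returns a dict with "img" (420x560x3 uint8, red, green, blue), "vfov" (degrees; the focal length in pixels is half the picture's height over the tangent of half this angle, whatever the lens; pixels are square), "cx", "cy" (the principal point, pixels), "T" (4x4, takes a point from camera to world coordinates). Camera axes: x right, y up, looking along -z (the intrinsics and any distortion apply to the point x, -y, -z); pixel columns grow to the right and rows downward; lengths in mm; the calibration is good to about 2 mm. A picture is of the moment at which its call begins. There is no depth.
- ctrl.finish_job(): hands the job in, once; it reports no verdict.
Trained networks look in the newest picture that a camera, given by its name, has taken for a name from the list of things; names that differ only in an ending like _2 or _b are one class to them, and where a whole thing is asked for, a point or a joint stands for the part that bears it (a point fixed in the world has none). Each returns a list of dicts, best first, with "score" (0 to 1); they miss things now and then, are a little off and sometimes report something else, mostly with a low value. They report only what shows in the picture. A call takes as long as a camera call.
- ctrl.boxes_of(camera, thing): "rect" ([left, top, right, bottom] in pixels, round what is visible of it).
- ctrl.cut_out(camera, thing): "pixels" (420x560 bool, what is visible of it) and "rect" ([left, top, right, bottom] in pixels, round what is visible of it).
The state is a dict: "clock": time; "qpos": joint angles; "qd": joint speeds; "tau": joint torques, N m; "eef_pos": TCP position; "tool_rot": TCP orientation; "force": force on the tool from outside, world axes, zero at the start; "torque": the same for the moment, N m; "width": finger opening in mm.
Only numpy, scipy, OpenCV 4.12 (cv2) and the standard library are available. Lean on these libraries where they do the work, as an engineer would, in place of code of your own. Each camera call takes 0.05 s, during which the arm holds its last target.

## Task

Load the three-pin jig with the bottom flat bar from the blue magazine. Push the magazine's orange-handled slide all the way in so that the bottom bar sticks half out under the gate, pull the slide all the way back while the bar still sticks out, then draw the bar level out of the magazine so that the other three drop down and stay inside lying flat. Clear the roll of masking tape off the jig into the green tray, lying flat, and lay the bar flat on the jig's rails, pushed up against all three brass pins; leave the spray can, paste tin and tape measure where they stand.

Things in the scene. Friction and masses are not known exactly. Their poses are not given: they have to be found in the camera images.
- magazine: Fixed blue plate magazine. Origin: under the chamber's middle, on the table; y axis = feed direction, z up. Chamber floor z = 30 mm, 59 mm wide (x), y = -78 to 78 mm, open top, walls to z = 76 mm. Steel front gate at y = 78 to 84 mm, lower edge z = 43 mm: only the bottom bar (10 mm) passes under it. Slide track behind, to y = -213 mm.
- outlet (a point): Top of the steel tongue in front of the gate, at magazine x = 0, y = 116, z = 30 mm; axes as the magazine's. The tongue is 28 mm wide and ends at y = 151 mm; the bar slides out on it, with free air down to the table on both sides, so that fingers can straddle the 55 mm wide bar here.
- slide (a joint): The magazine's feed slide: 0 = fully back, 0.085 = fully in (m, along the magazine's +y). Stays where it is left; needs about 5 to 15 N. Its blade (28 mm wide, z = 31 to 38 mm) passes under the rear wall and pushes the bottom bar; the bars above rest on the blade until it is pulled back.
- slide_handle (a point): Grip point of the slide's orange handle, an upright block 22 x 22 mm (x, y), from z = 43 to 93 mm over the table; the point is on its axis at z = 75 mm, at magazine x = 0, y = -184 mm + slide value. Axes parallel to the magazine's.
- plate_1: The bottom flat bar in the stack: dark steel-coloured, 55 x 150 x 10 mm (x, y, z), 0.18 to 0.29 kg. Origin: centre of its underside. Starts on the chamber floor, long side along the magazine's y axis. With the slide fully in, it sticks out about 76 mm in front of the gate.
- plate_2: The second bar from below, same size and origin; rests on plate_1 at the start, and must end on the chamber floor.
- plate_3: The third bar from below, same size and origin.
- plate_4: The top bar, same size and origin.
- jig: Fixed aluminium jig, base 104 x 190 x 8 mm. Origin: base centre, on the table; z up. Two rails along y at x = -14 and 14 mm, 12 mm wide, 150 mm long, top z = 23 mm: the bar lies on them, long side along y, overhanging 7 mm each side. Brass pins, 14 mm diameter, top z = 37 mm: two at x = 35, y = 64 and -64 mm (bar's +x long side), one at x = 0, y = 82 mm (its +y end).
- jig_seat (a point): Where the bar's origin lies when it touches all three pins: jig x = 0, y = 0, z = 23 mm; axes as the jig's. Between the two side pins there is 114 mm of room for fingers.
- masking_tape: Roll of masking tape, 100 mm outside diameter, hole about 52 mm, wall about 24 mm, 24 mm high, 0.11 kg; origin: centre of its underside. Starts lying flat on the jig's rails, about on the jig's middle.
- tray: Fixed green open tray, 150 x 190 x 20 mm (x, y, z) outside, walls 4 mm, floor about 4 mm thick. Origin: centre of its underside. The jig and the tray swap sides of the robot from run to run.
- spray_can: Orange and white spray can, 54 mm diameter, 219 mm tall, standing between jig and tray. Origin: centre of its foot. Leave alone.
- paste_tin: Green round tin with a white lid, 69 mm diameter, 46 mm high, left of the work. Origin: centre of its foot. Leave alone.
- tape_measure: Yellow and black tape measure, 72 x 79 x 36 mm, right of the work. Origin: centre of its underside. Leave alone.

How it is judged:
By the outcome, as a careful person would: the job done as asked, in the order asked, and still so for the second after the job is handed in, with the robot touching nothing.
It also fails if it takes over 72 s, if anything falls off the work surface, if the arm or the gripper's body presses on something with over 40 N, if the wrist force passes 120 N, or if a joint passes its speed limit or range.

## Working session

There is one attempt and no reset: what is moved stays moved. The work goes in short steps, Python scripts to look and compute and a shell command to move; the robot and the scene stay as the last step left them, time stands still between calls to the robot, and variables do not carry over. Pictures are saved under pics/ and viewed, and the job is handed in when it is done.

```bash
ls; mkdir -p pics; python3 - <<'E'
from cell import ctrl
import cv2
s=ctrl.read_state()
print({k:(v if not hasattr(v,'round') else v) for k,v in s.items()})
for n in ["scene","top"]:
    d=ctrl.get_image(n)
    print(n,d["vfov"],d["cx"],d["cy"],d["T"],[k for k in d if k!='img'])
    cv2.imwrite(f"pics/{n}0.png",d["img"][:,:,::-1])
E
```

```text
pics
{'clock': 0.0, 'qpos': array([ 1.15320856,  0.6293465 ,  0.03844082,  1.51837702, -0.02702193,
        0.99632581, -0.02000356]), 'qd': array([ 0.0003183 , -0.00063774,  0.00117349, -0.00064388, -0.00053912,
       -0.00060036,  0.00044138]), 'tau': array([-5.61645465e-04, -5.63406050e+01,  1.22593280e+00, -1.93440503e+01,
        1.08871562e-02,  1.05068885e-02,  1.09699705e-06]), 'eef_pos': array([ 223.78762096, -609.5795654 ,  230.38596142]), 'tool_rot': array([ 3.14158565e+00,  1.93889799e-03, -1.21902335e+00]), 'force': array([ 0.22715845, -0.27487541, -0.06470332]), 'torque': array([0.07634352, 0.01649551, 0.03023235]), 'width': 85.41058031279236}
scene 57.483151100042 279.5925503680652 207.0146618613632 [[ 8.97970740e-01  1.76402878e-01 -4.03150809e-01  5.34675448e+01]
 [-4.39938978e-01  3.80921516e-01 -8.13235817e-01 -9.78146931e+02]
 [ 1.01116785e-02  9.07623723e-01  4.19662878e-01  5.98439103e+02]
 [ 0.00000000e+00  0.00000000e+00  0.00000000e+00  1.00000000e+00]] ['vfov', 'cx', 'cy', 'T']
top 46.3075375731863 282.26564418570183 211.73577006435744 [[-2.10551064e-02  9.81155626e-01 -1.92068528e-01  2.95537523e+02]
 [-9.99769572e-01 -1.98592419e-02  8.14942394e-03  3.99077580e+00]
 [ 4.18151780e-03  1.92195857e-01  9.81347679e-01  1.35393709e+03]
 [ 0.00000000e+00  0.00000000e+00  0.00000000e+00  1.00000000e+00]] ['vfov', 'cx', 'cy', 'T']
```

View pics/scene0.png

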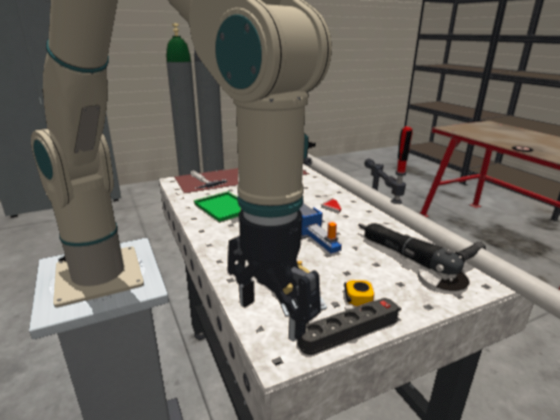

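View pics/top0.png

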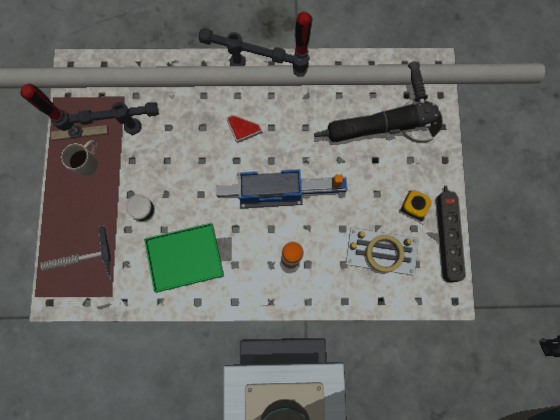

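```bash
cat > h.py <<'E'
import numpy as np, cv2
from cell import ctrl
def cam(d):
    f=210/np.tan(np.radians(d["vfov"])/2); return f,d["cx"],d["cy"],np.array(d["T"])
def ray(d,u,v,z):
    f,cx,cy,T=cam(d)
    u=np.atleast_1d(np.asarray(u,float));v=np.atleast_1d(np.asarray(v,float))
    p=np.stack([(u-cx)/f,-(v-cy)/f,-np.ones_like(u)],1)@T[:3,:3].T
    t=(z-T[2,3])/p[:,2]
    return T[:3,3]+p*t[:,None]
def proj(d,P):
    f,cx,cy,T=cam(d)
    q=(np.atleast_2d(P)-T[:3,3])@T[:3,:3]
    return np.stack([cx+f*q[:,0]/-q[:,2],cy-f*q[:,1]/-q[:,2]],1)
def crop(d,r,k,name,draw=None):
    l,t,R,b=r
    im=d["img"][t:b,l:R,::-1]
    im=cv2.resize(im,None,fx=k,fy=k,interpolation=cv2.INTER_CUBIC)
    if draw is not None:
        for pts,c in draw:
            pts=((np.asarray(pts)+0.5-[l,t])*k).astype(np.int32)
            cv2.polylines(im,[pts.reshape(-1,1,2)],True,c,1,cv2.LINE_AA)
    cv2.imwrite(name,im)
E
python3 - <<'E'
from h import *
d=ctrl.get_image("top")
crop(d,(205,150,365,225),5,"pics/mag0.png")
crop(d,(335,215,435,285),7,"pics/jig0.png")
for n in ["magazine","slide_handle","slide","plate_1","plate_4","jig","masking_tape","tray","spray_can","paste_tin","tape_measure","outlet"]:
    for o in ctrl.cut_out("top",n)[:2]:
        m=o["pixels"]; c,s,a=cv2.minAreaRect(np.argwhere(m)[:,::-1].astype(np.float32))
        print(n,round(o["score"],2),np.round(o["rect"],1),m.sum(),np.round(c,1),np.round(s,1),round(a,1))
print(ctrl.read_state()["clock"])
E
```

```text
magazine 0.98 [216.8 168.4 347.5 208.5] 1787 [281.  187.6] [ 35.6 130.6] 86.8
slide_handle 0.75 [297.2 174.5 339.2 190.3] 453 [321.6 182. ] [14.  41.5] 86.6
slide 0.62 [298.8 170.6 342.5 190.7] 460 [322.3 184. ] [14.5 41.4] 80.8
plate_1 0.63 [243.2 173.4 301.8 196.7] 1119 [270.2 183.8] [20.3 55.6] 87.0
plate_1 0.44 [217.3 170.6 346.6 213.6] 1965 [281. 188.] [ 36.7 130.6] 86.8
plate_4 0.63 [243.2 173.4 301.8 196.7] 1119 [270.2 183.8] [20.3 55.6] 87.0
plate_4 0.44 [217.3 170.6 346.6 213.6] 1965 [281. 188.] [ 36.7 130.6] 86.8
jig 0.73 [347.3 226.3 418.3 275. ] 1891 [382.  250.9] [69.9 37.3] 8.7
jig 0.46 [399.8 189.7 429.6 227.2] 622 [417.3 205.2] [28.8 25.5] 29.1
masking_tape 0.64 [368.  236.3 401.9 272. ] 630 [384.5 253. ] [36. 37.] 90.0
masking_tape 0.64 [297.7 172.  342.1 190.1] 541 [322.2 183.7] [15.8 42.9] 80.3
tray 0.85 [144.9 223.9 223.8 291.7] 3942 [183.2 257.1] [55.6 72.3] 77.0
tray 0.74 [366.5 236.8 405.  270.9] 698 [385.  252.5] [37. 38.] 90.0
spray_can 0.9 [284.7 239.  299.4 265.6] 445 [292. 254.] [26. 20.] 90.0
spray_can 0.25 [300.8 174.4 341.4 191.3] 456 [321.6 181.9] [14.1 41.5] 87.0
paste_tin 0.8 [126.6 196.9 154.  220.9] 583 [139.5 207. ] [26. 27.] 90.0
tape_measure 0.57 [400.  189.6 433.2 227. ] 661 [417.1 205.3] [29.1 27.3] 26.6
outlet 0.94 [214.7 170.6 346.2 209.7] 1956 [281.1 187.6] [ 35.8 130.7] 86.8
0.75
```

View pics/mag0.png

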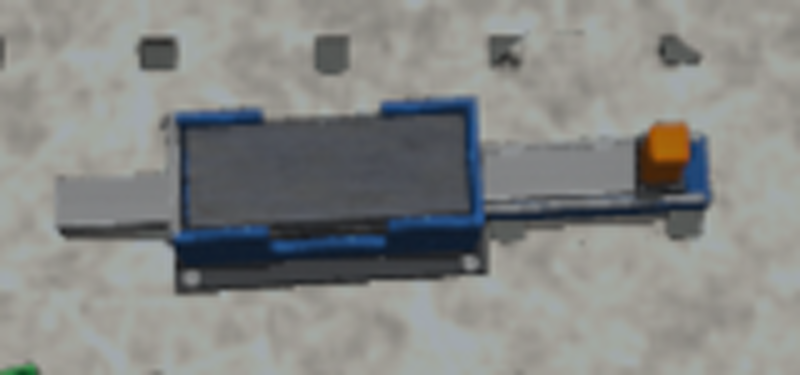

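View pics/jig0.png

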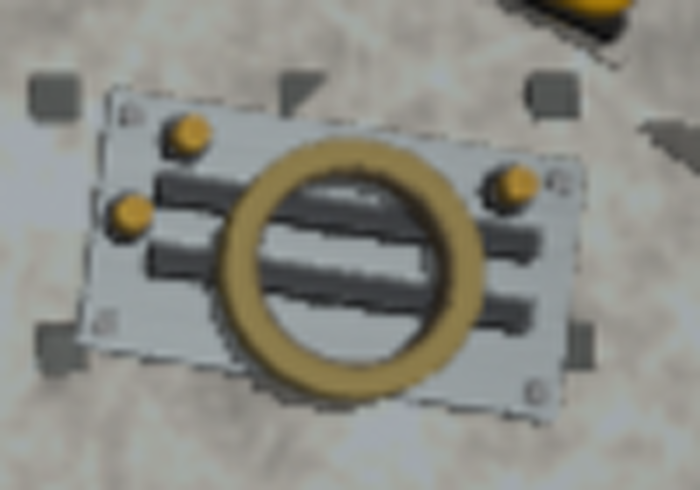

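```bash
cat > fit.py <<'E'
from h import *
from scipy.optimize import least_squares
def fit(d,off,k,obs,x0):
    px=np.array([( (o[0][0]+.5)/k-.5+off[0],(o[0][1]+.5)/k-.5+off[1]) for o in obs]); M=np.array([o[1] for o in obs],float)
    r=least_squares(lambda p:(proj(d,tf(p,M))-px).ravel(),x0,loss='soft_l1')
    print(np.round(r.x,4)); print(np.round(r.fun.reshape(-1,2),2).tolist()); return r.x
def tf(p,M):
    M=np.atleast_2d(M).astype(float);c,s=np.cos(p[2]*1),np.sin(p[2])
    return np.stack([p[0]+c*M[:,0]-s*M[:,1],p[1]+s*M[:,0]+c*M[:,1],M[:,2]],1)
E
cat > m1.py <<'E'
from fit import *
d=ctrl.get_image("top")
Y=(0,1)
mag=fit(d,(205,150),5,[((57,177),(14,151,30)),((58,230),(-14,151,30)),((649,124),(11,-173,93)),((689,122),(11,-195,93)),((690,163),(-11,-195,93)),((650,166),(-11,-173,93)),
 ((187,122),(27.5,75,70)),((468,114),(27.5,-75,70)),((470,215),(-27.5,-75,70))],[520,0,0.])
jig=fit(d,(335,215),7,[((107,87),(52,95,8)),((583,157),(52,-95,8)),((552,422),(-52,-95,8)),((80,345),(-52,95,8)),((193,132),(35,64,37)),((520,185),(35,-64,37)),((133,214),(0,82,37))],[400,-250,0.])
np.save("mag.npy",mag);np.save("jig.npy",jig)
def box(p,xs,ys,z): return proj(d,tf(p,[(xs[0],ys[0],z),(xs[1],ys[0],z),(xs[1],ys[1],z),(xs[0],ys[1],z)]))
def circ(p,x,y,r,z): a=np.linspace(0,2*np.pi,40);return proj(d,tf(p,np.stack([x+r*np.cos(a),y+r*np.sin(a),0*a+z],1)))
R=(0,0,255)
crop(d,(205,150,365,225),5,"pics/mag1.png",[(box(mag,(-14,14),(84,151),30),R),(box(mag,(-27.5,27.5),(-75,75),70),(0,255,0)),(box(mag,(-11,11),(-195,-173),93),R),(box(mag,(-29.5,29.5),(-78,78),76),(255,0,255))])
o=[(box(jig,(-52,52),(-95,95),8),R)]+[(circ(jig,x,y,7,37),R) for x,y in[(35,64),(35,-64),(0,82)]]+[(box(jig,(x-6,x+6),(-75,75),23),(0,255,0)) for x in(-14,14)]
# tape: ring fit
m=ctrl.cut_out("top","masking_tape")[0]["pixels"]
cs,_=cv2.findContours(m.astype(np.uint8),cv2.RETR_EXTERNAL,cv2.CHAIN_APPROX_NONE)
c=max(cs,key=len)[:,0].astype(np.float32);e=cv2.fitEllipse(c);print("ell",e)
t=ray(d,e[0][0],e[0][1],40)[0];print("tape",t)
# bright ring circle from crop: centre (352,268)
t2=ray(d,335+(352.5)/7-.5,215+(268.5)/7-.5,47)[0];print("tape2",t2)
a=[t2[0],t2[1],0]
o+=[(circ(a,0,0,50,47),(255,0,0)),(circ(a,0,0,26,47),(255,0,0))]
crop(d,(335,215,435,285),7,"pics/jig1.png",o)
for n,z in[("spray_can",0),("paste_tin",46),("tape_measure",36)]:
    b=ctrl.boxes_of("top",n)[0]["rect"];print(n,ray(d,(b[0]+b[2])/2,(b[1]+b[3])/2,z)[0],ray(d,292,251,219))
m=ctrl.cut_out("top","tray")[0]["pixels"]
c,s,an=cv2.minAreaRect(np.argwhere(m)[:,::-1].astype(np.float32))
pts=cv2.boxPoints((c,s,an));print("tray",ray(d,c[0],c[1],15),ray(d,pts[:,0],pts[:,1],15).round())
w=ray(d,pts[:,0],pts[:,1],15);print([np.linalg.norm(w[i]-w[i-1]) for i in range(4)])
crop(d,(135,215,235,300),6,"pics/tray0.png",[(pts,R)])
E
python3 m1.py
```

```text
[6.243426e+02 2.491500e+01 2.880000e-02]
[[-0.35, 0.0], [-0.31, -0.78], [0.22, 0.1], [0.48, 0.11], [0.89, -0.07], [0.6, -0.28], [-0.24, 1.19], [-1.04, 0.18], [-0.3, -0.26]]
[ 4.439328e+02 -2.785729e+02 -1.750000e-01]
[[0.04, 0.1], [0.11, 0.54], [0.7, 0.04], [-0.93, 0.31], [-0.22, -0.2], [0.03, -0.56], [0.15, -0.24]]
ell ((384.6763916015625, 253.20654296875), (37.068790435791016, 38.184234619140625), 80.80699920654297)
tape [ 433.71615108 -279.40524521   40.        ]
tape2 [ 433.90444477 -278.4357073    47.        ]
spray_can [441.8513077 -30.9699283   0.       ] [[424.44640388 -26.05011573 219.        ]]
paste_tin [569.9623298  379.61236212  46.        ] [[424.44640388 -26.05011573 219.        ]]
tape_measure [ 562.14628838 -378.49948972   36.        ] [[424.44640388 -26.05011573 219.        ]]
tray [[436.84470899 265.90461928  15.        ]] [[492. 380.  15.]
 [533. 188.  15.]
 [382. 154.  15.]
 [344. 342.  15.]]
[np.float64(153.25680032795537), np.float64(196.1782901343257), np.float64(154.16261342259045), np.float64(192.0961876148678)]
```

View pics/mag1.png

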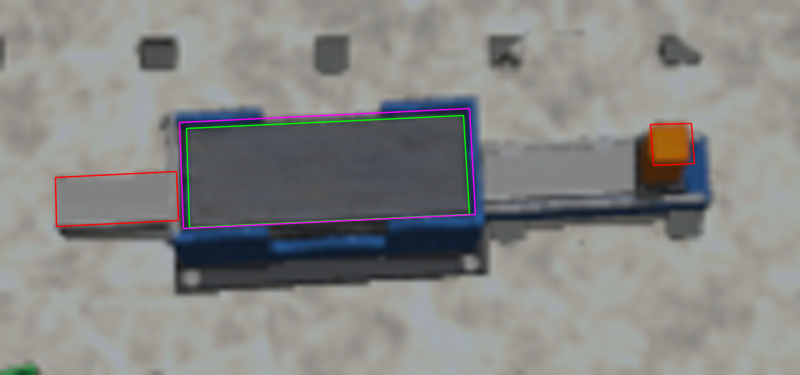

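View pics/jig1.png

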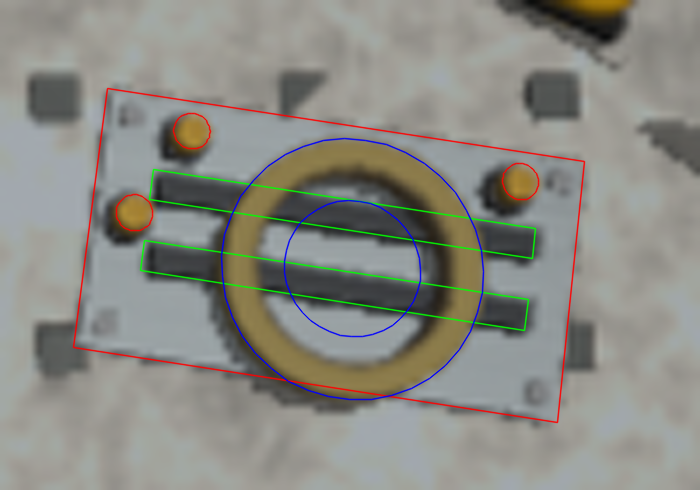

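View pics/tray0.png

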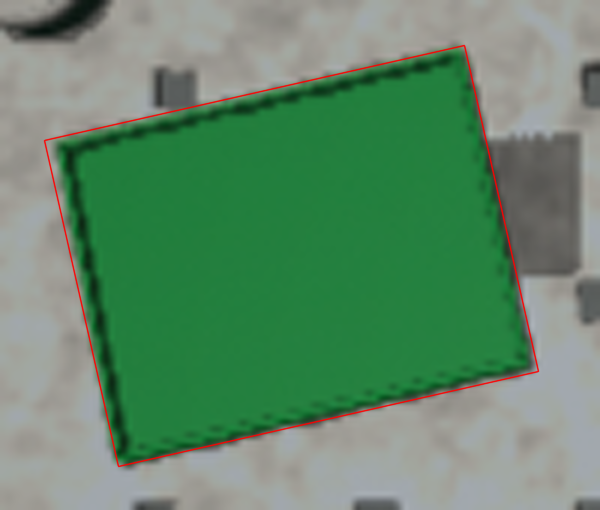

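```bash
cat > g.py <<'E'
from fit import *
from scipy.spatial.transform import Rotation as Ro
mag=np.load("mag.npy");jig=np.load("jig.npy")
def go(P,yaw):
    s=ctrl.read_state();R=Ro.from_euler('xyz',s["tool_rot"])
    Rt=Ro.from_euler('xyz',[np.pi,0,yaw])
    sh=R.inv().apply(np.asarray(P)-s["eef_pos"])/40
    rv=np.degrees((R.inv()*Rt).as_rotvec())
    print("shift",np.round(sh,3),"turn",np.round(rv,2),"pos",np.round(s["eef_pos"],1),"rot",np.round(s["tool_rot"],4),"F",np.round(s["force"],1),"w",round(s["width"],1),"t",round(s["clock"],2),"q",np.round(s["qpos"],2))
E
python3 - <<'E'
from g import *
h=tf(mag,(0,-184,75))[0];print(h,tf(mag,(0,-99,75)),tf(mag,(0,105,18)))
h[2]=140;go(h,mag[2])
E
```

```text
[ 629.64210212 -159.0086823    75.        ] [[627.19397412 -74.0439445   75.        ]] [[621.31846692 129.87142622  18.        ]]
shift [ -7.095 -13.406   2.284] turn [ -0.   -0.  -71.5] pos [ 224.  -610.2  231.3] rot [-3.1415  0.     -1.2191] F [ 0.  -0.4  0.5] w 85.3 t 1.05 q [ 1.15  0.63  0.04  1.52 -0.03  1.   -0.02]
```

```bash
python3 -m creep '-7.1 -13.4 1 0 0 -71.5 0; -7.1 -13.4 1 0 0 -71.5 0; -7.1 -13.4 1 0 0 -71.5 0; -7.1 -13.4 1 0 0 -71.5 0; -7.1 -13.4 1 0 0 -71.5 0; -7.1 -13.4 1 0 0 -71.5 0; -7.1 -13.4 1 0 0 -71.5 0; -7.1 -13.4 1 0 0 -71.5 0; -7.1 -13.4 1 0 0 -71.5 0; -7.1 -13.4 1 0 0 -71.5 0'
python3 - <<'E'
from g import *
h=tf(mag,(0,-184,125))[0];go(h,mag[2])
E
```

```text
clock: 1.88
eef_pos: [502.9, -299.4, 204.1]
tool_rot: [3.141, -0.0, 0.035]
force: [-0.4, -0.6, -0.2]
width: 85.3
shift [ 3.286 -3.399  1.978] turn [ 0.03 -0.03  0.34] pos [ 502.9 -299.4  204.1] rot [ 3.1411e+00 -5.0000e-04  3.4700e-02] F [-0.4 -0.6 -0.2] w 85.3 t 1.88 q [ 0.69  0.58 -0.31  1.73  0.22  0.87  0.32]
```

```bash
python3 -m creep '3.2 -3.3 1.9 0 0 0.3 0; 3.2 -3.3 1.9 0 0 0.3 0; 3.2 -3.3 1.9 0 0 0.3 0; 3.2 -3.3 1.9 0 0 0.3 0; 3.2 -3.3 1.9 0 0 0.3 0; 3.2 -3.3 1.9 0 0 0.3 0; 3.2 -3.3 1.9 0 0 0.3 0; 3.2 -3.3 1.9 0 0 0.3 0'
python3 - <<'E'
from g import *
h=tf(mag,(0,-184,56))[0];go(h,mag[2])
d=ctrl.get_image("top");crop(d,(205,120,365,240),5,"pics/h1.png")
d=ctrl.get_image("scene");crop(d,(180,120,460,330),2.8,"pics/h1s.png")
E
```

```text
clock: 2.55
eef_pos: [625.5, -166.1, 127.8]
tool_rot: [3.141, 0.001, 0.023]
force: [-0.7, -0.8, 0.1]
width: 85.0
shift [ 0.109 -0.178  1.795] turn [ 0.06  0.05 -0.31] pos [ 625.5 -166.1  127.8] rot [3.1405e+00 8.0000e-04 2.3300e-02] F [-0.7 -0.8  0.1] w 85.0 t 2.55 q [ 0.37  0.75 -0.26  1.61  0.25  0.81  0.03]
```

View pics/h1.png

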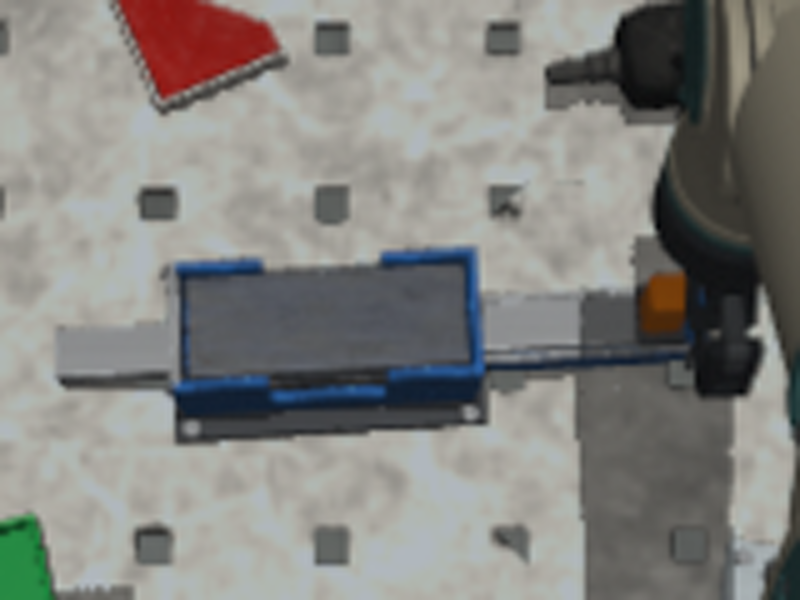

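View pics/h1s.png

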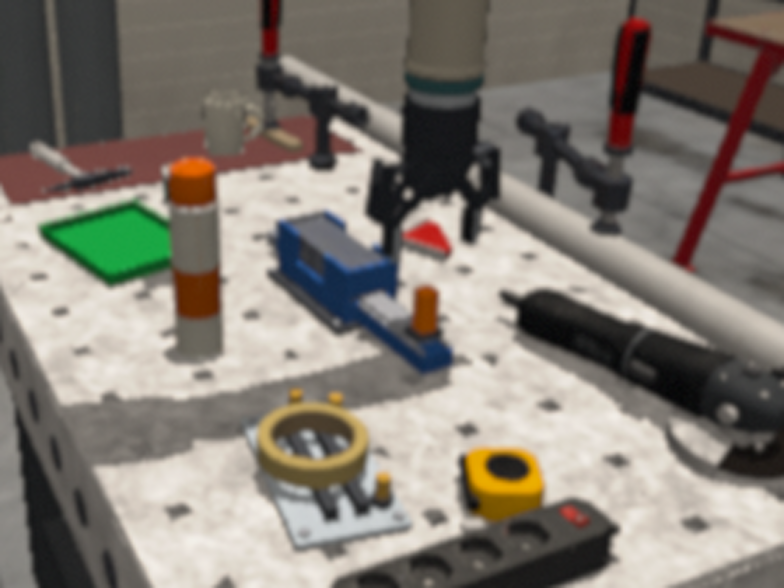

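```bash
python3 -m creep '0.1 -0.17 0 0 0 -0.3 0; 0.1 -0.17 0 0 0 -0.3 0; 0.1 -0.17 0.9 0 0 -0.3 0; 0.1 -0.17 1.2 0 0 -0.3 0; 0.1 -0.17 1.2 0 0 -0.3 0;  0.1 -0.17 1.2 0 0 -0.3 0'
python3 - <<'E'
from g import *
h=tf(mag,(0,-184,56))[0];go(h,mag[2])
d=ctrl.get_image("scene");crop(d,(290,130,430,270),4,"pics/h2s.png")
E
```

```text
clock: 3.15
eef_pos: [629.0, -158.4, 79.4]
tool_rot: [-3.141, 0.002, 0.029]
force: [0.7, 0.8, -0.2]
width: 85.5
shift [0.017 0.017 0.584] turn [-0.03  0.12 -0.01] pos [ 629.  -158.4   79.4] rot [-3.141e+00  2.100e-03  2.860e-02] F [ 0.7  0.8 -0.2] w 85.5 t 3.15 q [ 0.35  0.82 -0.24  1.63  0.27  0.73  0.  ]
```

View pics/h2s.png

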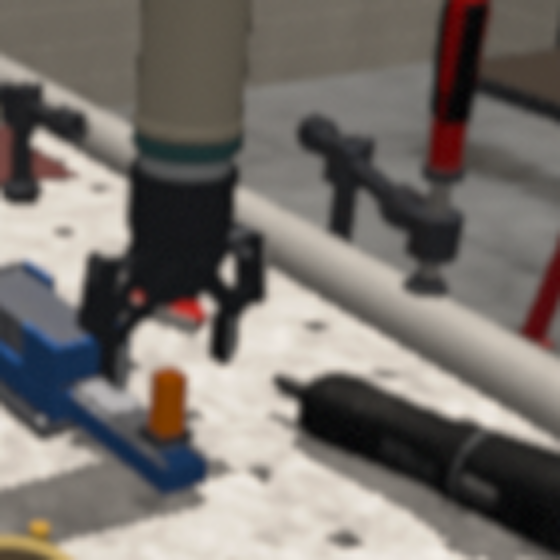

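```bash
python3 -m creep '0.02 0.02 0.6 0 0 0 0; 0.02 0.02 0.6 0 0 0 0; 0.02 0.02 0.6 0 0 0 1; 0.02 0.02 0.6 0 0 0 1; 0.02 0.02 0.6 0 0 0 1; 0.02 0.02 0.6 0 0 0 1; 0.02 0.02 0.6 0 0 0 1; 0.02 0.02 0.6 0 0 0 1; 0.02 0.02 0.6 0 0 0 1; 0.02 0.02 0.6 0 0 0 1'
python3 - <<'E'
from g import *
h=tf(mag,(0,-99,55))[0];go(h,mag[2])
E
```

```text
clock: 4.03
eef_pos: [632.0, -159.1, 57.0]
tool_rot: [3.141, -0.003, 0.029]
force: [2.5, -0.0, 6.2]
width: 21.5
shift [-0.057 -2.13   0.048] turn [ 0.03 -0.16  0.04] pos [ 632.  -159.1   57. ] rot [ 3.1411e+00 -2.8000e-03  2.9500e-02] F [ 2.5 -0.   6.2] w 21.5 t 4.03 q [ 0.34  0.85 -0.23  1.64  0.28  0.68 -0.  ]
```

```bash
python3 -m creep '0 -0.3 0 0 0 0 1; 0 -0.6 0 0 0 0 1; 0 -0.9 0 0 0 0 1; 0 -1.2 0 0 0 0 1; 0 -1.5 0 0 0 0 1; 0 -1.8 0 0 0 0 1; 0 -2 0 0 0 0 1; 0 -2.1 0 0 0 0 1; 0 -2.13 0 0 0 0 1; 0 -2.13 0 0 0 0 1'
python3 - <<'E'
from g import *
h=tf(mag,(0,-99,55))[0];go(h,mag[2])
d=ctrl.get_image("top");crop(d,(195,130,355,240),5,"pics/s1.png")
E
```

```text
clock: 4.87
eef_pos: [629.1, -79.8, 57.0]
tool_rot: [3.134, -0.002, 0.027]
force: [1.5, -9.5, 6.7]
width: 21.1
shift [-0.045 -0.144  0.048] turn [ 0.41 -0.12 -0.12] pos [629.1 -79.8  57. ] rot [ 3.1345e+00 -2.0000e-03  2.6800e-02] F [ 1.5 -9.5  6.7] w 21.1 t 4.87 q [ 0.2   0.83 -0.21  1.69  0.27  0.65 -0.13]
```

View pics/s1.png

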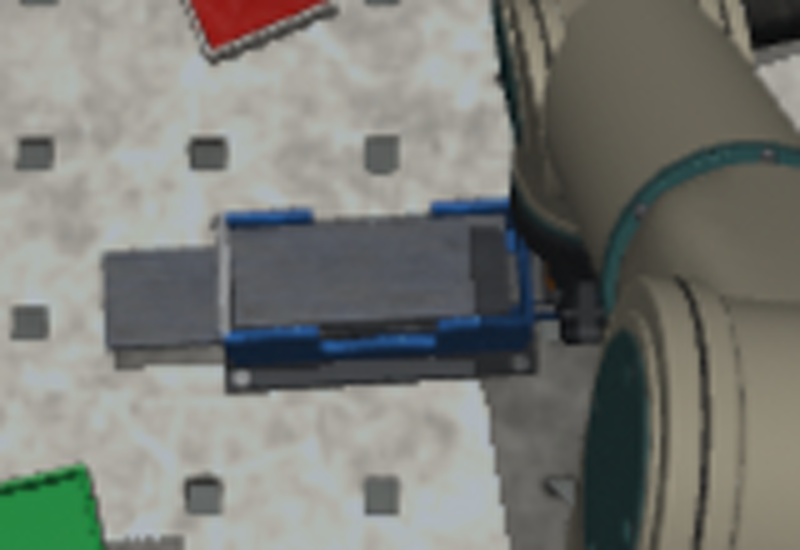

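```bash
python3 -m creep '0 -0.1 0 0 0 0 1; 0 -0.2 0 0 0 0 1; 0 -0.25 0 0 0 0 1; 0 -0.25 0 0 0 0 1'
python3 -m creep '0 -0.05 0 0 0 0 1; 0 -0.1 0 0 0 0 1; 0 -0.15 0 0 0 0 1; 0 -0.15 0 0 0 0 1'
python3 - <<'E'
from g import *
h=tf(mag,(0,-99,55))[0];go(h,mag[2])
E
```

```text
clock: 5.25
eef_pos: [628.9, -74.3, 57.0]
tool_rot: [3.13, -0.002, 0.024]
force: [2.4, -16.9, 5.2]
width: 21.3
clock: 5.58
eef_pos: [628.9, -74.2, 57.0]
tool_rot: [3.123, -0.002, 0.021]
force: [3.8, -25.8, 4.6]
width: 21.5
shift [-0.043 -0.006  0.05 ] turn [ 1.06 -0.13 -0.46] pos [628.9 -74.2  57. ] rot [ 3.1231e+00 -2.3000e-03  2.0900e-02] F [  3.8 -25.8   4.6] w 21.5 t 5.58 q [ 0.18  0.83 -0.2   1.7   0.27  0.64 -0.15]
```

```bash
python3 -m creep '0 0.3 0 0 0 0 1; 0 0.6 0 0 0 0 1; 0 0.9 0 0 0 0 1; 0 1.2 0 0 0 0 1; 0 1.5 0 0 0 0 1; 0 1.8 0 0 0 0 1; 0 2.1 0 0 0 0 1; 0 2.3 0 0 0 0 1; 0 2.45 0 0 0 0 1; 0 2.5 0 0 0 0 1'
python3 -m creep '0 0.05 0 0 0 0 1; 0 0.1 0 0 0 0 1; 0 0.1 0 0 0 0 1'
python3 - <<'E'
from g import *
h=tf(mag,(0,-184,55))[0];go(h,mag[2])
E
```

```text
clock: 6.42
eef_pos: [632.0, -159.1, 56.9]
tool_rot: [3.141, -0.003, 0.028]
force: [2.5, 2.9, 4.5]
width: 21.4
clock: 6.67
eef_pos: [631.9, -159.1, 56.9]
tool_rot: [-3.139, -0.002, 0.031]
force: [0.9, 4.9, 6.3]
width: 21.4
shift [-0.058 -0.003  0.047] turn [-0.17 -0.13  0.1 ] pos [ 631.9 -159.1   56.9] rot [-3.1386e+00 -2.3000e-03  3.0600e-02] F [0.9 4.9 6.3] w 21.4 t 6.67 q [ 0.34  0.85 -0.24  1.64  0.28  0.69 -0.  ]
```

```bash
python3 -m creep '0 0.1 0 0 0 0 1; 0 0.2 0 0 0 0 1; 0 0.2 0 0 0 0 1'
python3 -m creep '0 -0.1 0 0 0 0 0.5; 0 -0.25 0 0 0 0 0; 0 -0.25 0 0 0 0 0; 0 -0.25 0 0 0 0 0; 0 -0.25 0 0 0 0 0; 0 -0.25 -1 0 0 0 0; 0 -0.25 -2 0 0 0 0; 0 -0.25 -3 0 0 0 0; 0 -0.25 -3.5 0 0 0 0'
python3 - <<'E'
from g import *
h=tf(mag,(0,-184,200))[0];go(h,mag[2])
d=ctrl.get_image("top");crop(d,(195,130,355,240),5,"pics/s2.png")
d=ctrl.get_image("scene");crop(d,(180,120,460,330),2.8,"pics/s2s.png")
E
```

```text
clock: 6.92
eef_pos: [631.9, -159.1, 56.8]
tool_rot: [-3.129, -0.001, 0.034]
force: [-1.2, 16.9, 9.0]
width: 21.3
clock: 7.67
eef_pos: [632.7, -161.2, 200.9]
tool_rot: [3.14, -0.006, 0.027]
force: [1.2, 0.5, 0.2]
width: 85.5
shift [-0.076 -0.056  0.021] turn [ 0.11 -0.37 -0.08] pos [ 632.7 -161.2  200.9] rot [ 3.1397 -0.0064  0.0275] F [1.2 0.5 0.2] w 85.5 t 7.67 q [ 0.37  0.67 -0.29  1.54  0.22  0.95  0.05]
```

View pics/s2.png

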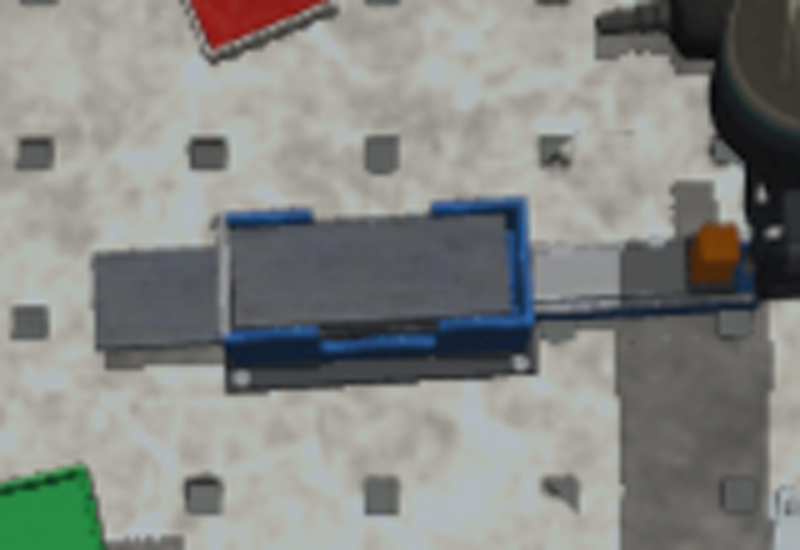

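View pics/s2s.png

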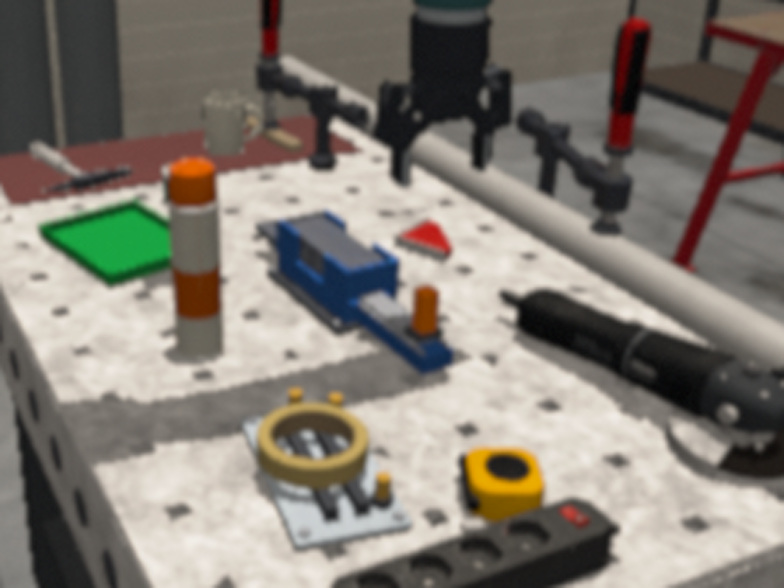

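```bash
python3 - <<'E'
from g import *
c=np.array([433.9,-278.4]);y=jig[2];p=c-44*np.array([np.cos(y),np.sin(y)])
go([p[0],p[1],105],y)
E
```

```text
shift [-6.167  2.562  2.35 ] turn [ 0.1  -0.52 11.59] pos [ 633.5 -161.3  200.9] rot [ 3.1389 -0.0089  0.0273] F [ 1.1 -0.5 -0.5] w 85.4 t 7.77 q [ 0.37  0.67 -0.29  1.54  0.22  0.95  0.05]
```

```bash
python3 -m creep '-6.17 2.56 1.5 0 -0.4 11.6 0.4; -6.17 2.56 1.5 0 -0.4 11.6 0.4; -6.17 2.56 1.5 0 -0.4 11.6 0.4; -6.17 2.56 1.5 0 -0.4 11.6 0.4; -6.17 2.56 1.5 0 -0.4 11.6 0.4; -6.17 2.56 1.5 0 -0.4 11.6 0.4; -6.17 2.56 1.5 0 -0.4 11.6 0.4; -6.17 2.56 1.8 0 -0.4 11.6 0.4; -6.17 2.56 2 0 -0.4 11.6 0.4; -6.17 2.56 2.2 0 -0.4 11.6 0.4'
python3 - <<'E'
from g import *
c=np.array([433.9,-278.4]);y=jig[2];p=c-44*np.array([np.cos(y),np.sin(y)])
go([p[0],p[1],65],y)
d=ctrl.get_image("scene");crop(d,(180,180,360,330),4,"pics/t1s.png")
E
```

```text
clock: 8.6
eef_pos: [386.8, -269.6, 107.0]
tool_rot: [3.141, 0.007, -0.174]
force: [-0.4, -0.7, 0.6]
width: 51.5
shift [0.106 0.011 1.048] turn [0.02 0.41 0.03] pos [ 386.8 -269.6  107. ] rot [ 3.1412  0.0071 -0.1745] F [-0.4 -0.7  0.6] w 51.5 t 8.6 q [ 0.69  0.59 -0.2   2.11  0.25  0.47  0.12]
```

View pics/t1s.png

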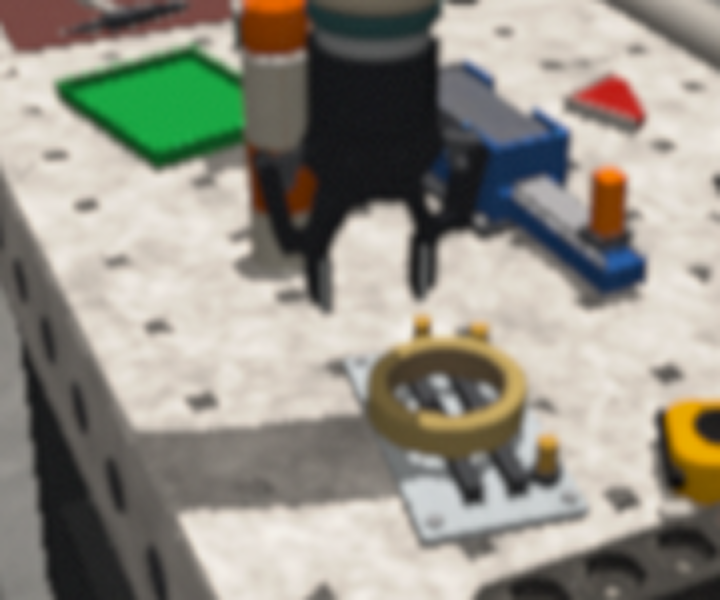

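```bash
python3 -m creep '0.09 0.01 0.3 0 0.3 0 0.4; 0.09 0.01 0.8 0 0.3 0 0.4; 0.09 0.01 1.2 0 0.3 0 0.4; 0.09 0.01 1.2 0 0.3 0 0.4'
python3 - <<'E'
from g import *
c=np.array([433.9,-278.4]);y=jig[2];p=c-44*np.array([np.cos(y),np.sin(y)])
go([p[0],p[1],29],y)
d=ctrl.get_image("scene");crop(d,(180,180,360,330),4,"pics/t2s.png")
E
```

```text
clock: 8.98
eef_pos: [389.7, -268.8, 57.4]
tool_rot: [-3.14, 0.006, -0.171]
force: [-0.3, 0.5, 0.6]
width: 50.8
shift [0.034 0.045 0.711] turn [-0.07  0.32  0.21] pos [ 389.7 -268.8   57.4] rot [-3.1404  0.0055 -0.1714] F [-0.3  0.5  0.6] w 50.8 t 8.98 q [ 0.65  0.69 -0.15  2.13  0.29  0.35  0.08]
```

View pics/t2s.png

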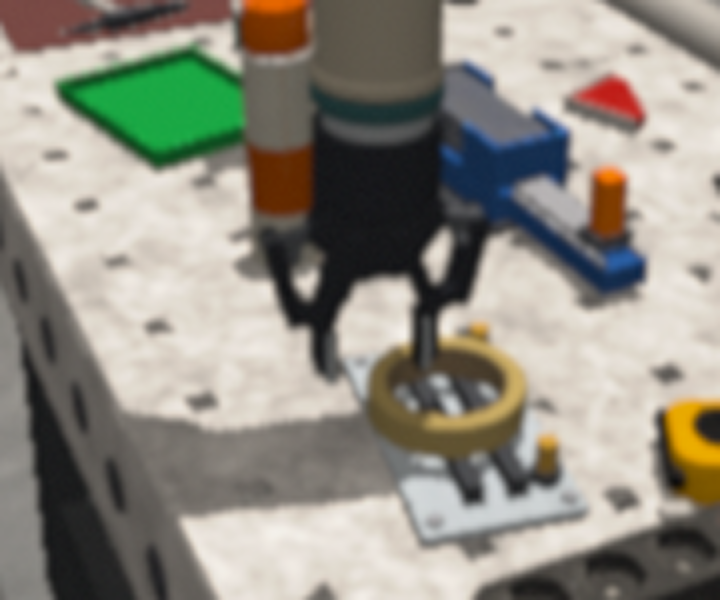

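```bash
python3 -m creep '0.03 0.03 0.3 0 0 0 0.4; 0.03 0.03 0.6 0 0 0 0.4; 0.03 0.03 0.68 0 0 0 0.4; 0.03 0.03 0.68 0 0 0 1; 0.03 0.03 0.68 0 0 0 1; 0.03 0.03 0.68 0 0 0 1; 0.03 0.03 0.68 0 0 0 1; 0.03 0.03 0.68 0 0 0 1; 0.03 0.03 0.68 0 0 0 1'
python3 - <<'E'
from g import *
c=np.array([433.9,-278.4]);y=jig[2];p=c-44*np.array([np.cos(y),np.sin(y)])
go([p[0],p[1],29],y)
d=ctrl.get_image("scene");crop(d,(180,180,360,330),4,"pics/t3s.png")
E
```

```text
clock: 9.78
eef_pos: [391.5, -271.9, 33.3]
tool_rot: [3.141, 0.0, -0.173]
force: [-1.2, 0.8, 4.5]
width: 13.5
shift [-0.028 -0.025  0.107] turn [0.06 0.02 0.09] pos [ 391.5 -271.9   33.3] rot [ 3.1406e+00  4.0000e-04 -1.7350e-01] F [-1.2  0.8  4.5] w 13.5 t 9.78 q [ 0.63  0.73 -0.13  2.14  0.31  0.29  0.07]
```

View pics/t3s.png

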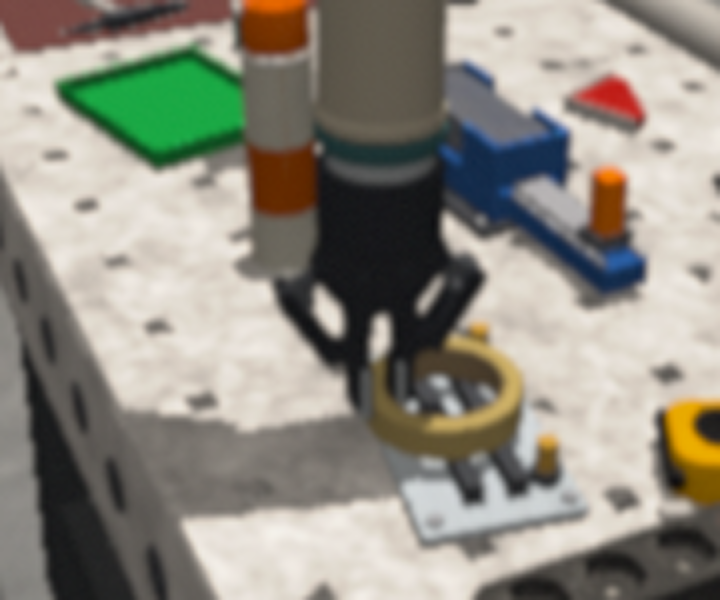

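```bash
python3 -m creep '0 0 -0.3 0 0 0 1; 0 0 -0.8 0 0 0 1; 0 0 -1.6 0 0 0 1; 0 0 -2.5 0 0 0 1; 0 0 -3.4 0 0 0 1; 0 0 -4.3 0 0 0 1; 0.3 0 -5.2 0 0 0 1; 0.8 0 -6.1 0 0 0 1; 1.4 0 -6.8 0 0 0 1; 2 0 -6.8 0 0 0 1'
python3 - <<'E'
from g import *
go([490,0,305],0)
d=ctrl.get_image("scene");crop(d,(60,0,400,255),2.2,"pics/t4s.png")
E
```

```text
clock: 10.67
eef_pos: [473.5, -287.3, 311.0]
tool_rot: [3.137, -0.009, -0.175]
force: [0.6, -0.7, -0.5]
width: 13.5
shift [-0.844 -7.144  0.108] turn [  0.33  -0.47 -10.02] pos [ 473.5 -287.3  311. ] rot [ 3.1367 -0.0087 -0.1749] F [ 0.6 -0.7 -0.5] w 13.5 t 10.67 q [ 0.71  0.41 -0.31  1.68  0.15  1.06  0.17]
```

View pics/t4s.png

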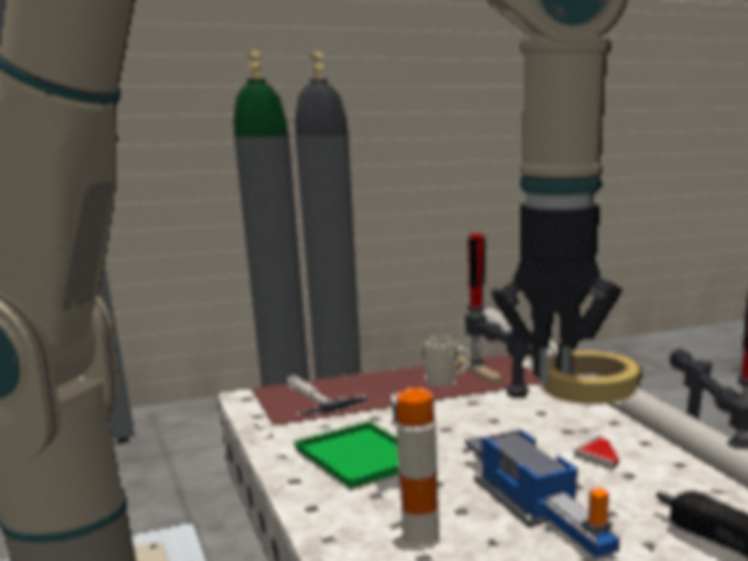

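```bash
python3 -m creep '-0.8 -1 0 0 0 -4 1; -0.8 -2 0 0 0 -7 1; -0.8 -3 0 0 0 -10 1; -0.8 -4 0 0 0 -13 1; -0.8 -5 0 0 0 -17 1; -0.8 -6 0 0 0 -20 1; -0.8 -7 0 0 0 -22 1; -0.8 -8 0 0 0 -22 1; -0.9 -9 0 0 0 -22 1; -1 -10 0 0 0 -22 1'
python3 - <<'E'
from g import *
go([407.5,259.7,200],0.21)
E
```

```text
clock: 11.55
eef_pos: [499.1, 116.6, 303.5]
tool_rot: [3.141, 0.004, 0.21]
force: [0.7, -0.2, -1.1]
width: 13.4
shift [-1.485 -3.976  2.592] turn [ 0.03  0.21 -0.01] pos [499.1 116.6 303.5] rot [3.1411 0.0037 0.2098] F [ 0.7 -0.2 -1.1] w 13.4 t 11.55 q [ 0.08  0.39 -0.52  1.78  0.22  1.03 -0.31]
```

```bash
python3 -m creep '-0.6 -0.9 0.2 0 0 0 1; -1 -1.8 0.5 0 0 0 1; -1.45 -2.7 0.9 0 0 0 1; -1.45 -3.5 1.5 0 0 0 1; -1.45 -3.9 2.3 0 0 0 1; -1.45 -3.9 3.2 0 0 0 1; -1.45 -3.9 4.1 0 0 0 1; -1.45 -3.9 5 0 0 0 1; -1.45 -3.9 5.6 0 0 0 1; -1.45 -3.9 5.6 0 0 0 1'
python3 - <<'E'
from g import *
go([407.5,259.7,15.5],0.21)
d=ctrl.get_image("scene");crop(d,(100,120,320,285),3.4,"pics/t5s.png")
d=ctrl.get_image("top");crop(d,(130,200,240,300),6,"pics/t5.png")
E
```

```text
clock: 12.38
eef_pos: [406.8, 253.1, 76.0]
tool_rot: [3.137, 0.011, 0.211]
force: [-1.4, -0.2, -0.2]
width: 13.5
shift [ 0.07  -0.165  1.511] turn [0.25 0.65 0.06] pos [406.8 253.1  76. ] rot [3.1372 0.0114 0.211 ] F [-1.4 -0.2 -0.2] w 13.5 t 12.38 q [-0.38  0.67 -0.35  2.1   0.5   0.46 -0.9 ]
```

View pics/t5s.png

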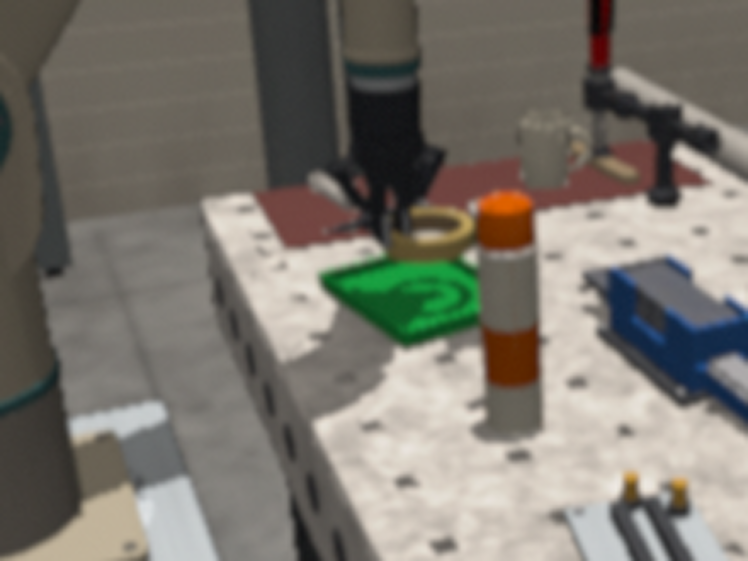

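View pics/t5.png

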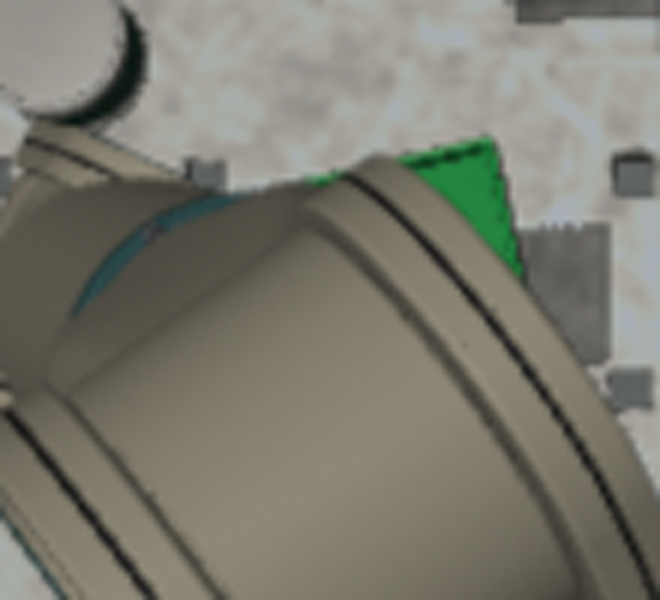

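```bash
python3 -m creep '0.1 -0.36 0.3 0.2 0.5 0 1; 0.1 -0.36 0.6 0.2 0.5 0 1; 0.1 -0.36 0.9 0.2 0.5 0 1; 0.1 -0.36 1.15 0.2 0.5 0 1; 0.1 -0.36 1.3 0.2 0.5 0 1; 0.1 -0.36 1.3 0.2 0.5 0 1'
python3 - <<'E'
from g import *
go([407.5,268,15],0.21)
d=ctrl.get_image("scene");crop(d,(140,150,300,270),4.5,"pics/t6s.png")
E
```

```text
clock: 12.98
eef_pos: [411.2, 270.5, 28.5]
tool_rot: [-3.138, -0.007, 0.21]
force: [0.7, 0.3, -0.4]
width: 13.3
shift [-0.106  0.043  0.336] turn [-0.19 -0.4   0.01] pos [411.2 270.5  28.5] rot [-3.1383 -0.007   0.2101] F [ 0.7  0.3 -0.4] w 13.3 t 12.98 q [-0.47  0.76 -0.26  2.1   0.56  0.34 -0.98]
```

View pics/t6s.png

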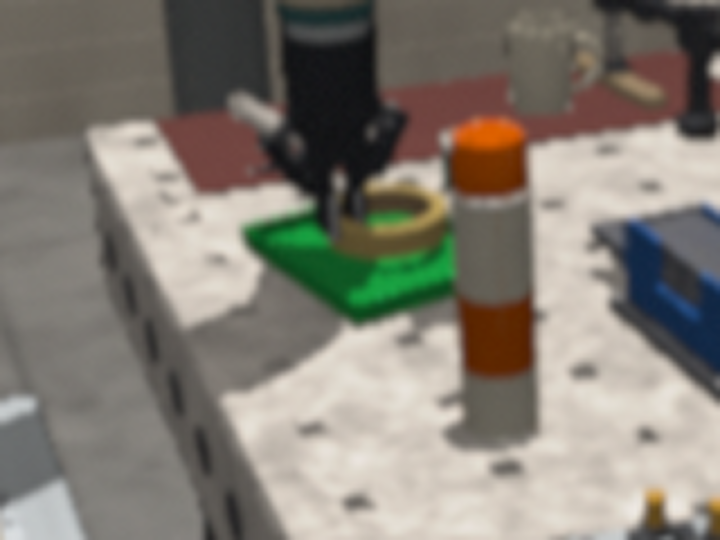

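```bash
python3 -m creep '-0.1 0.04 0.15 -0.2 -0.4 0 1; -0.1 0.04 0.3 -0.2 -0.4 0 1; -0.1 0.04 0.34 -0.2 -0.4 0 1; -0.1 0.04 0.34 -0.2 -0.4 0 1; -0.1 0.04 0.34 -0.2 -0.4 0 1'
python3 - <<'E'
from g import *
go([407.5,268,14.5],0.21)
E
```

```text
clock: 13.45
eef_pos: [407.4, 268.1, 15.0]
tool_rot: [3.141, 0.0, 0.21]
force: [-0.7, -0.5, 3.4]
width: 13.8
shift [0.002 0.002 0.013] turn [0.03 0.01 0.03] pos [407.4 268.1  15. ] rot [3.141e+00 2.000e-04 2.105e-01] F [-0.7 -0.5  3.4] w 13.8 t 13.45 q [-0.48  0.79 -0.24  2.11  0.58  0.31 -0.99]
```

```bash
python3 -m creep '0 0 0 0 0 0 0.8; 0 0 0 0 0 0 0.6; 0 0 0 0 0 0 0.6; 0 0 0 0 0 0 0.6; 0 0 -0.3 0 0 0 0.6; 0 0 -0.8 0 0 0 0.6; 0 0 -1.5 0 0 0 0.6; 0 0 -2.2 0 0 0 0.6; 0.3 0 -3 0 0 0 0.3; 1 0 -3.8 0 0 0 0'
python3 - <<'E'
from g import *
p=tf(mag,(2,105,150))[0]
go(p,mag[2])
d=ctrl.get_image("scene");crop(d,(140,150,300,270),4.5,"pics/t7s.png")
E
```

```text
clock: 14.28
eef_pos: [442.6, 275.8, 167.4]
tool_rot: [3.14, 0.005, 0.214]
force: [1.0, 0.3, -1.9]
width: 57.4
shift [3.641 4.521 0.425] turn [ 0.11  0.26 10.62] pos [442.6 275.8 167.4] rot [3.1401 0.0048 0.2141] F [ 1.   0.3 -1.9] w 57.4 t 14.28 q [-0.28  0.57 -0.49  1.93  0.39  0.74 -0.78]
```

View pics/t7s.png

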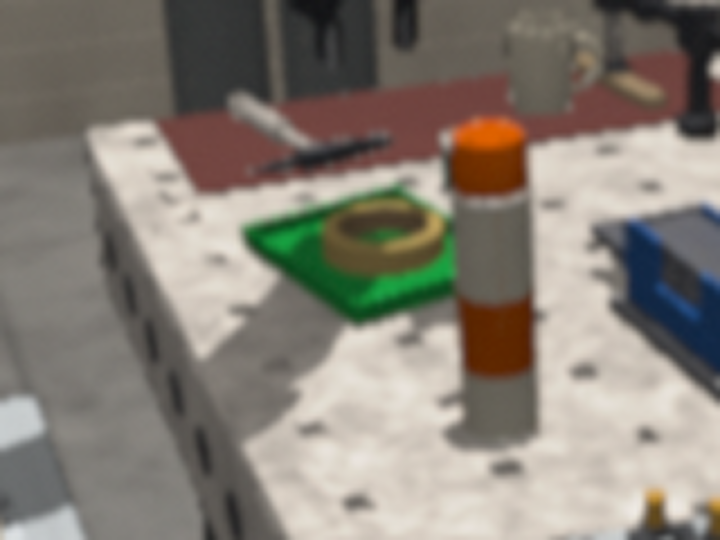

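```bash
python3 -m creep '0.8 0.9 0 0 0 2 0; 1.6 1.8 0 0 0 4 0; 2.4 2.7 0 0 0 6 0; 3.1 3.6 0 0 0 8 0; 3.6 4.3 0 0 0 10.6 0; 3.6 4.45 0.3 0 0 10.6 0; 3.6 4.45 0.3 0 0 10.6 0; 3.6 4.45 0.3 0 0 10.6 0'
python3 - <<'E'
from g import *
p=tf(mag,(2,105,60))[0]
go(p,mag[2])
d=ctrl.get_image("top")
for u,v in [(95,255),(97,347)]:print(ray(d,195+(u+.5)/5-.5,130+(v+.5)/5-.5,40))
print(tf(mag,[(27.5,160,40),(-27.5,160,40)]))
crop(d,(180,130,320,235),5.5,"pics/b1.png")
d=ctrl.get_image("scene");crop(d,(220,130,380,250),4.5,"pics/b1s.png")
E
```

```text
clock: 15.0
eef_pos: [624.0, 130.5, 152.6]
tool_rot: [3.141, 0.002, 0.022]
force: [-0.8, 0.5, 0.5]
width: 85.4
shift [-0.012  0.012  2.315] turn [ 0.05  0.13 -0.39] pos [624.  130.5 152.6] rot [3.1407e+00 2.2000e-03 2.1900e-02] F [-0.8  0.5  0.5] w 85.4 t 15.0 q [ 0.    0.73 -0.43  1.62  0.37  0.88 -0.55]
[[644.05639693 180.66059089  40.        ]]
[[592.02009334 179.26439765  40.        ]]
[[647.22297574 185.64065091  40.        ]
 [592.24579245 184.05656809  40.        ]]
```

View pics/b1.png

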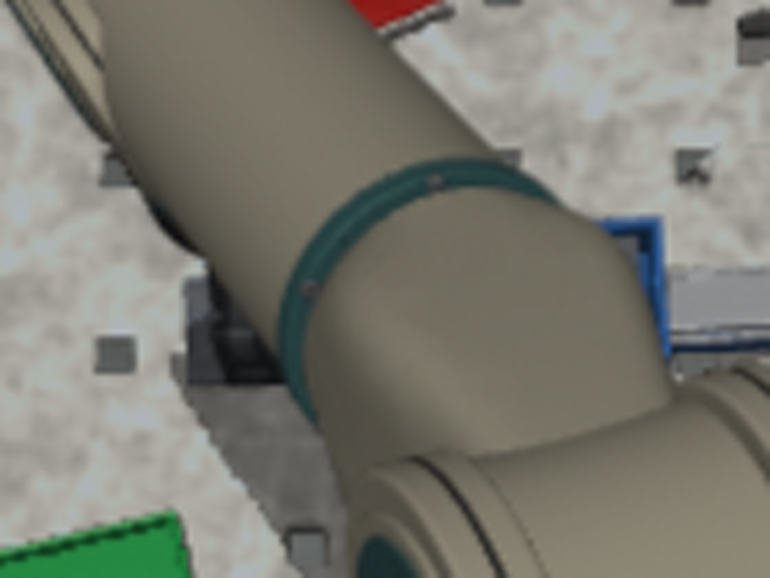

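View pics/b1s.png

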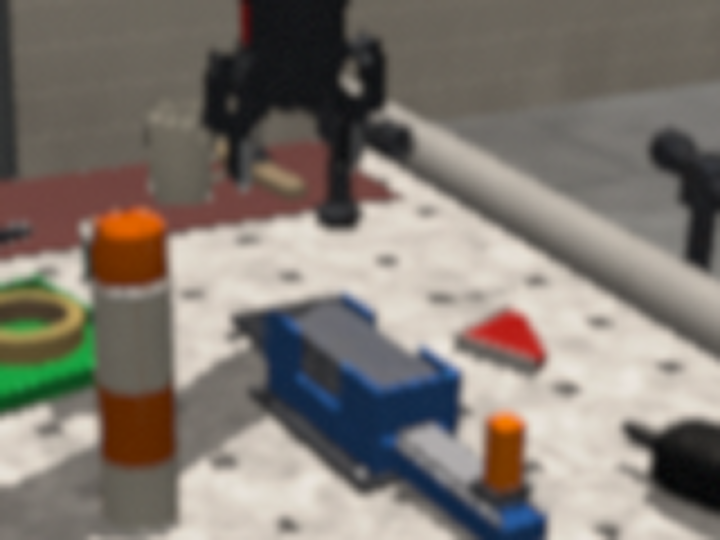

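```bash
python3 -m creep '-0.04 0 0.5 0 0 -0.4 0; -0.04 0 1.3 0 0 -0.4 0; -0.04 0 2.1 0 0 -0.4 0; -0.04 0 2.4 0 0 -0.4 0; -0.04 0 2.4 0 0 -0.4 0'
python3 - <<'E'
from g import *
p=tf(mag,(0.5,105,18))[0]
go(p,mag[2])
d=ctrl.get_image("scene");crop(d,(240,150,340,225),7,"pics/b2s.png")
E
```

```text
clock: 15.52
eef_pos: [619.4, 133.6, 55.6]
tool_rot: [3.141, 0.006, 0.035]
force: [-0.3, -0.3, -0.5]
width: 85.6
shift [0.062 0.093 0.939] turn [0.04 0.34 0.36] pos [619.4 133.6  55.6] rot [3.1409 0.006  0.0352] F [-0.3 -0.3 -0.5] w 85.6 t 15.52 q [-0.04  0.85 -0.37  1.68  0.44  0.7  -0.6 ]
```

View pics/b2s.png

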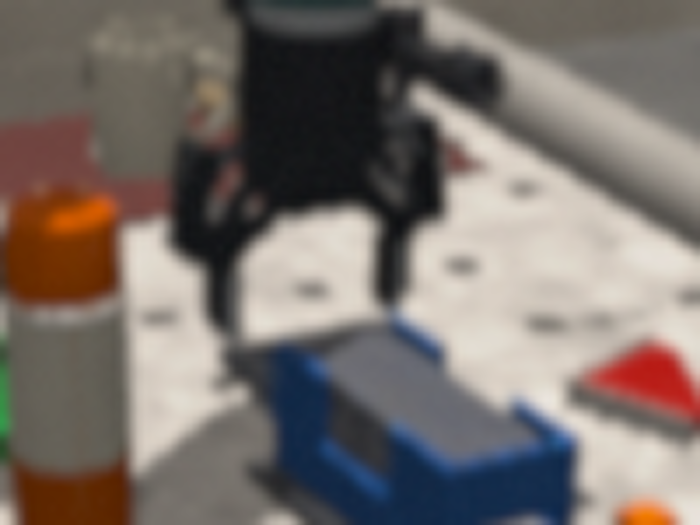

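```bash
python3 -m creep '0.05 0.08 0.3 0 0.3 0.3 0; 0.05 0.08 0.7 0 0.3 0.3 0; 0.05 0.08 0.92 0 0.3 0.3 0; 0.05 0.08 0.92 0 0.3 0.3 0; 0.05 0.08 0.92 0 0.3 0.3 0'
python3 - <<'E'
from g import *
p=tf(mag,(0.5,105,18))[0]
go(p,mag[2])
d=ctrl.get_image("scene");crop(d,(240,150,340,225),7,"pics/b3s.png")
E
```

```text
clock: 15.98
eef_pos: [625.1, 130.1, 22.4]
tool_rot: [-3.141, -0.006, 0.028]
force: [1.0, 0.1, -0.5]
width: 85.2
shift [-0.082  0.003  0.111] turn [-0.03 -0.36 -0.06] pos [625.1 130.1  22.4] rot [-3.141  -0.0063  0.0277] F [ 1.   0.1 -0.5] w 85.2 t 15.98 q [-0.05  0.9  -0.34  1.69  0.47  0.63 -0.62]
```

View pics/b3s.png

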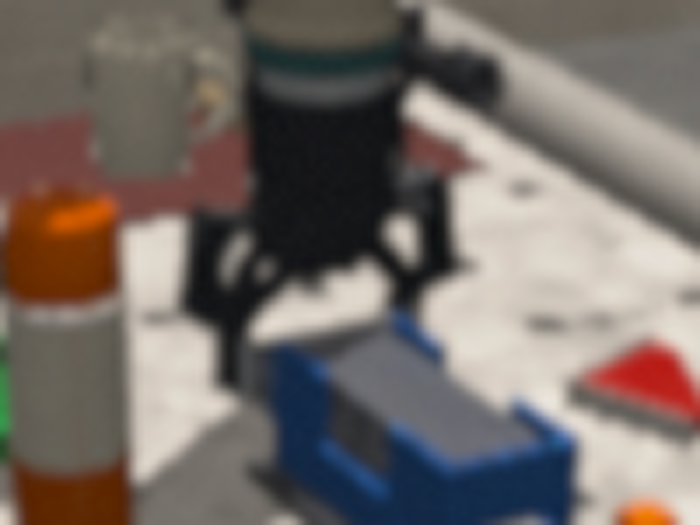

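```bash
python3 -m creep '-0.06 0 0.1 0 -0.3 0 0; -0.06 0 0.1 0 -0.3 0 0; -0.06 0 0.1 0 -0.3 0 0'
python3 -m creep '0 0 0 0 0 0 0.2; 0 0 0 0 0 0 0.3; 0 0 0 0 0 0 0.4; 0 0 0 0 0 0 0.6; 0 0 0 0 0 0 1; 0 0 0 0 0 0 1; 0 0 0 0 0 0 1; 0 0 0 0 0 0 1'
python3 - <<'E'
from g import *
p=tf(mag,(0.5,205,18))[0]
go(p,mag[2])
E
```

```text
clock: 16.28
eef_pos: [622.3, 129.4, 17.7]
tool_rot: [-3.142, -0.0, 0.027]
force: [-0.0, -0.1, 0.5]
width: 85.4
clock: 16.95
eef_pos: [622.3, 129.3, 17.9]
tool_rot: [3.142, -0.0, 0.027]
force: [-1.8, -0.6, 5.4]
width: 53.8
shift [-0.016 -2.514 -0.004] turn [ 0.01 -0.   -0.11] pos [622.3 129.3  17.9] rot [ 3.1415 -0.      0.0268] F [-1.8 -0.6  5.4] w 53.8 t 16.95 q [-0.05  0.9  -0.34  1.69  0.47  0.63 -0.62]
```

```bash
python3 -m creep '0 -0.1 0 0 0 0 1; 0 -0.25 0 0 0 0 1; 0 -0.45 0 0 0 0 1; 0 -0.65 0 0 0 0 1; 0 -0.85 0 0 0 0 1; 0 -1.05 0 0 0 0 1; 0 -1.25 0 0 0 0 1; 0 -1.45 0 0 0 0 1; 0 -1.65 0 0 0 0 1; 0 -1.8 0 0 0 0 1'
python3 -m creep '0 -0.2 0 0 0 0 1; 0 -0.4 0 0 0 0 1; 0 -0.6 0 0 0 0 1; 0 -0.8 0 0 0 0 1; 0 -0.9 0 0 0 0 1; 0 -0.9 0 0 0 0 1'
python3 - <<'E'
from g import *
p=tf(mag,(0.5,205,18))[0]
go(p,mag[2])
d=ctrl.get_image("scene");crop(d,(220,130,360,235),5.5,"pics/b4s.png")
d=ctrl.get_image("top");crop(d,(180,130,320,235),5.5,"pics/b4.png")
E
```

```text
clock: 17.78
eef_pos: [621.3, 198.2, 17.7]
tool_rot: [3.137, -0.001, 0.026]
force: [0.8, -5.8, 4.3]
width: 53.7
clock: 18.28
eef_pos: [618.8, 240.2, 17.3]
tool_rot: [-3.139, -0.0, 0.029]
force: [-0.9, 2.4, 1.3]
width: 53.8
shift [-0.004  0.259 -0.018] turn [-0.15 -0.    0.03] pos [618.8 240.2  17.3] rot [-3.139e+00 -1.000e-04  2.930e-02] F [-0.9  2.4  1.3] w 53.8 t 18.28 q [-0.22  0.93 -0.34  1.61  0.43  0.68 -0.74]
```

View pics/b4s.png

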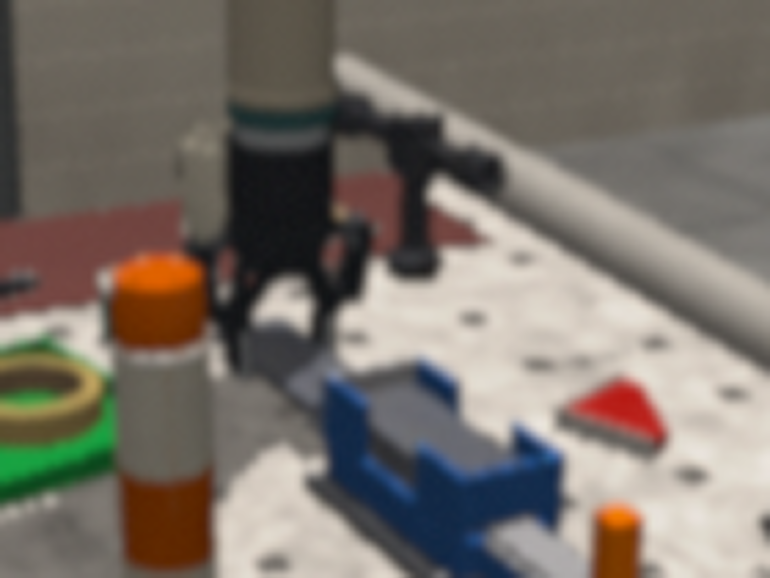

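View pics/b4.png

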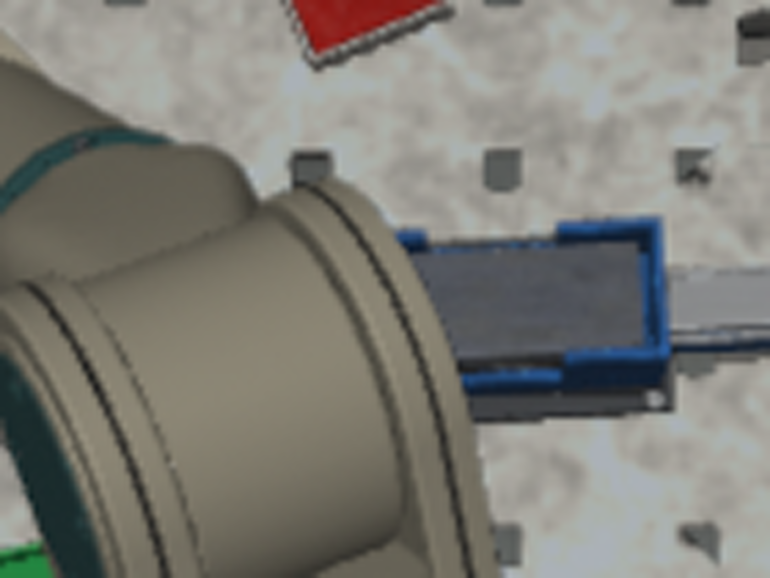

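```bash
python3 -m creep '0 0 -0.2 0 0 0 1; 0 0 -0.6 0 0 0 1; 0 0 -1.2 0 0 0 1; 0 0 -2 0 0 0 1; 0 0 -2.8 0 0 0 1; 0 0.5 -3.4 0 0 0 1; 0 1.3 -3.8 0 0 0 1; 0 2.2 -4 0 0 0 1; 0 3.1 -4 0 0 0 1; 0 4 -4 0 0 0 1'
python3 - <<'E'
from g import *
p=tf(jig,(-6,14,120))[0]
print(p);go(p,jig[2])
d=ctrl.get_image("scene");crop(d,(200,100,380,235),4.2,"pics/b5s.png")
E
```

```text
clock: 19.22
eef_pos: [623.5, 75.2, 178.3]
tool_rot: [3.141, -0.001, 0.027]
force: [0.9, -0.7, -2.3]
width: 53.7
[ 440.46141808 -263.74217882  120.        ]
shift [-4.804  8.345  1.458] turn [ 0.03 -0.05 11.57] pos [623.5  75.2 178.3] rot [ 3.1411e+00 -8.0000e-04  2.7000e-02] F [ 0.9 -0.7 -2.3] w 53.7 t 19.22 q [ 0.1   0.69 -0.44  1.63  0.35  0.9  -0.44]
```

View pics/b5s.png

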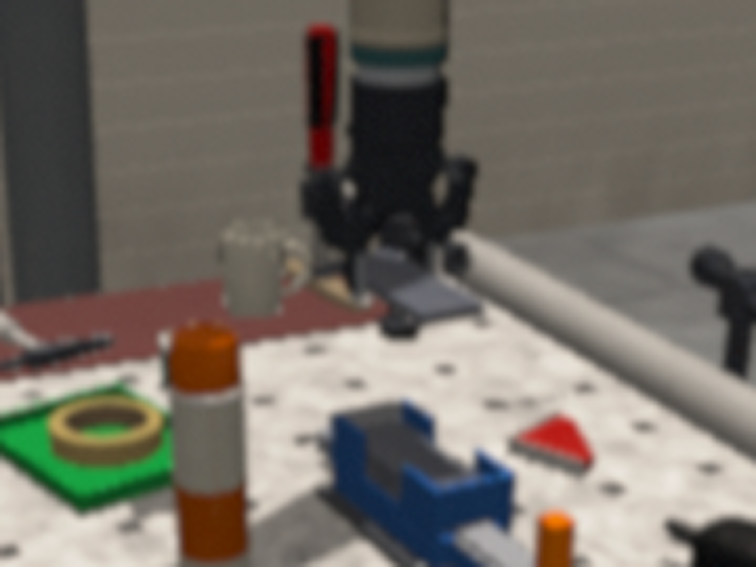

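```bash
python3 -m creep '0 1 0 0 0 0 1; 0 2 0 0 0 0 1; 0 3 0 0 0 0 1; 0 4 0 0 0 1 1; 0 5 0 0 0 3 1; -0.3 6 0 0 0 5 1; -0.9 6.8 0 0 0 7 1; -1.7 7.4 0 0 0 9 1; -2.5 7.8 0 0 0 11 1; -3.3 8.2 0 0 0 11.6 1'
python3 - <<'E'
from g import *
p=tf(jig,(-6,14,100))[0]
print(p);go(p,jig[2])
E
```

```text
clock: 20.1
eef_pos: [498.0, -255.8, 177.0]
tool_rot: [3.141, 0.001, -0.179]
force: [0.0, 0.0, -1.5]
width: 53.2
[ 440.46141808 -263.74217882  100.        ]
shift [-1.378  0.451  1.927] turn [ 0.01  0.08 -0.25] pos [ 498.  -255.8  177. ] rot [ 3.1413e+00  1.5000e-03 -1.7940e-01] F [ 0.   0.  -1.5] w 53.2 t 20.1 q [ 0.69  0.6  -0.41  1.82  0.32  0.79 -0.06]
```

```bash
python3 -m creep '-0.7 0.2 0.3 0 0 -0.2 1; -1.3 0.43 0.8 0 0 -0.2 1; -1.3 0.43 1.5 0 0 -0.2 1; -1.3 0.43 1.9 0 0 -0.2 1; -1.3 0.43 1.9 0 0 -0.2 1; -1.3 0.43 1.9 0 0 -0.2 1'
python3 - <<'E'
from g import *
p=tf(jig,(-6,14,40))[0]
print(p);go(p,jig[2])
d=ctrl.get_image("top");crop(d,(325,205,435,290),7,"pics/j1.png")
d=ctrl.get_image("scene");crop(d,(180,180,360,330),4.2,"pics/j1s.png")
E
```

```text
clock: 20.6
eef_pos: [445.9, -261.8, 101.1]
tool_rot: [-3.141, 0.002, -0.172]
force: [0.3, -0.1, -2.8]
width: 53.5
[ 440.46141808 -263.74217882   40.        ]
shift [-0.123  0.073  1.528] turn [-0.03  0.1   0.17] pos [ 445.9 -261.8  101.1] rot [-3.141e+00  1.700e-03 -1.720e-01] F [ 0.3 -0.1 -2.8] w 53.5 t 20.6 q [ 0.71  0.66 -0.35  1.99  0.4   0.56 -0.09]
```

View pics/j1.png

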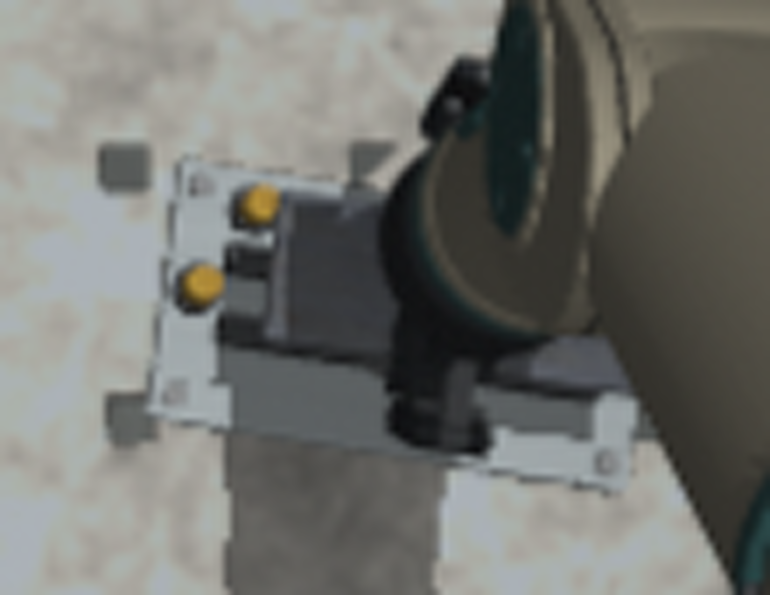

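View pics/j1s.png

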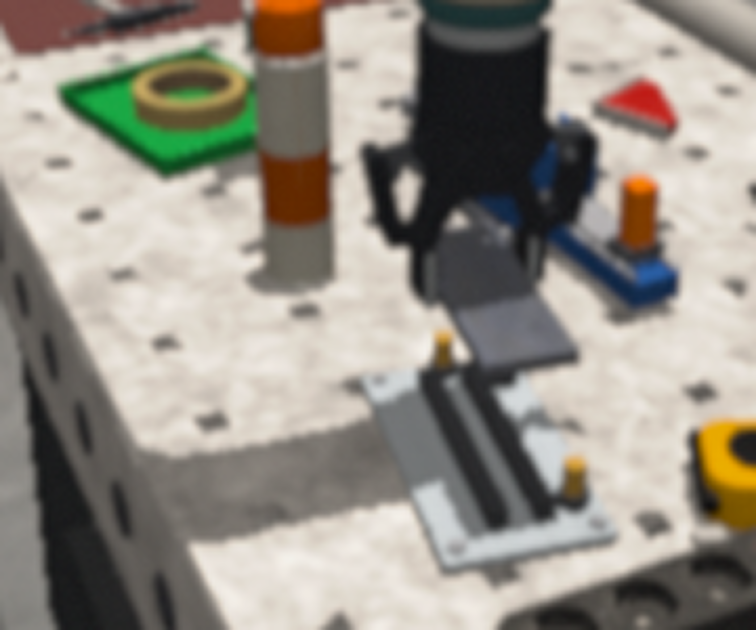

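```bash
python3 - <<'E'
from g import *
d=ctrl.get_image("top")
s=ctrl.read_state();t=s["eef_pos"];y=s["tool_rot"][2]
c,sn=np.cos(y),np.sin(y);B=np.array([[c,sn],[-sn,c]])
for z in(123,):
  for u,v in[(293,197),(283,340),(268,336),(280,196)]:
    w=ray(d,325+(u+.5)/7-.5,205+(v+.5)/7-.5,z if u>281 else 113)[0];print((u,v),B@(w[:2]-t[:2]))
m=ctrl.cut_out("top","plate_1")
for o in m[:3]:print(o["score"],o["rect"])
E
```

```text
(293, 197) [22.47932599 48.30890833]
(283, 340) [-29.64431381  45.77124191]
(268, 336) [-27.67371212  49.7701174 ]
(280, 196) [23.89945298 51.52064108]
0.96 [240.4, 171.6, 297.6, 196.7]
0.68 [364.4, 232.5, 414.0, 260.5]
```

```bash
python3 - <<'E'
import numpy as np
j=np.load("jig.npy");j[0]+=2.5;np.save("jig.npy",j)
from g import *
p=tf(jig,(-6,17,32))[0]
print(p);go(p,jig[2])
E
```

```text
[ 443.48363361 -260.78797995   32.        ]
shift [-0.109 -0.019  1.763] turn [ 0.04 -0.13  0.19] pos [ 447.5 -262.2  102.5] rot [ 3.1409e+00 -2.2000e-03 -1.7160e-01] F [ 0.1 -0.3 -1.5] w 53.4 t 20.8 q [ 0.71  0.66 -0.35  1.99  0.4   0.56 -0.09]
```

```bash
python3 -m creep '-0.1 0 0.5 0 0 0.2 1; -0.1 0 1.1 0 0 0.2 1; -0.1 0 1.5 0 0 0.2 1; -0.1 0 1.6 0 0 0.2 1; -0.1 0 1.6 0 0 0.2 1; -0.1 0 1.6 0 0 0.2 1'
python3 - <<'E'
from g import *
p=tf(jig,(-6,17,11))[0]
print(p);go(p,jig[2])
d=ctrl.get_image("top");crop(d,(325,205,435,290),7,"pics/j2.png")
d=ctrl.get_image("scene");crop(d,(220,230,340,330),6,"pics/j2s.png")
E
```

```text
clock: 21.3
eef_pos: [443.3, -261.4, 38.2]
tool_rot: [3.141, -0.001, -0.175]
force: [-0.7, 0.3, -2.3]
width: 53.6
[ 443.48363361 -260.78797995   11.        ]
shift [ 0.    -0.017  0.68 ] turn [ 0.02 -0.08  0.  ] pos [ 443.3 -261.4   38.2] rot [ 3.1412e+00 -1.4000e-03 -1.7490e-01] F [-0.7  0.3 -2.3] w 53.6 t 21.3 q [ 0.65  0.76 -0.26  2.03  0.47  0.41 -0.15]
```

View pics/j2.png

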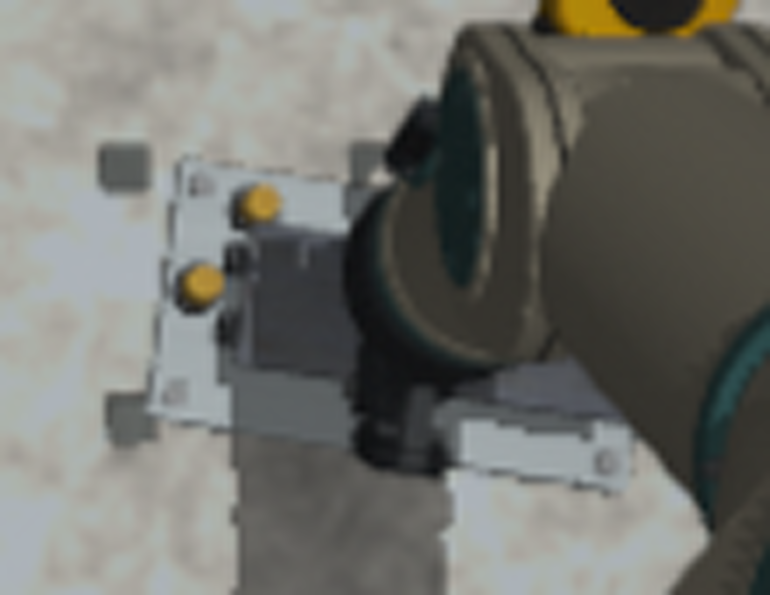

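View pics/j2s.png

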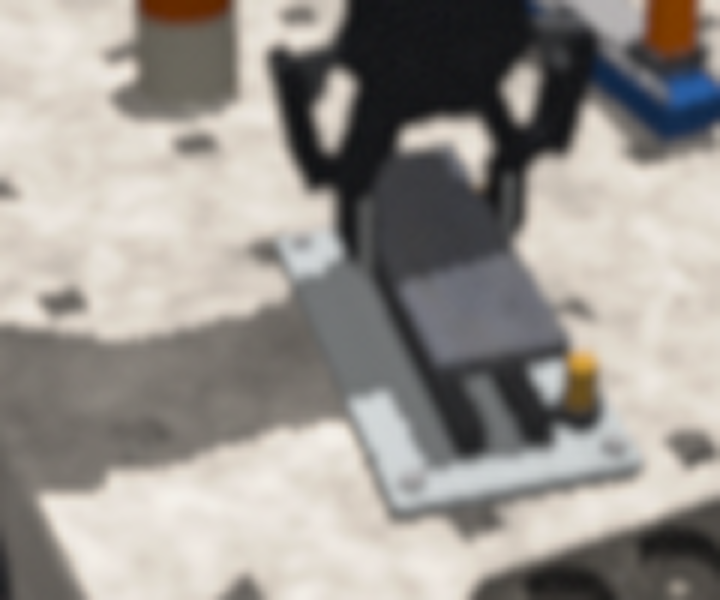

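```bash
python3 -m creep '0 0 0.2 0 0 0 1; 0 0 0.4 0 0 0 1; 0 0 0.55 0 0 0 1; 0 0 0.6 0 0 0 1; 0 0 0.6 0 0 0 1'
python3 -m creep '0 0 0.05 0 0 0 1; 0 0 0.08 0 0 0 1; 0 0 0.08 0 0 0 1'
```

```text
clock: 21.82
eef_pos: [441.9, -261.0, 12.5]
tool_rot: [-3.141, 0.002, -0.175]
force: [0.6, -0.5, -2.6]
width: 53.3
clock: 22.07
eef_pos: [442.6, -261.3, 10.8]
tool_rot: [3.141, -0.0, -0.175]
force: [-1.2, 0.9, 5.0]
width: 53.8
```

```bash
python3 -m creep '0.04 0 0 0 0 0 1; 0.08 0 0 0 0 0 1; 0.12 0 0 0 0 0 1; 0.12 0 0 0 0 0 1'
python3 -m creep '0.03 0 0 0 0 0 1; 0.06 0 0 0 0 0 1; 0.06 0 0 0 0 0 1'
python3 -m creep '0.03 0 0 0 0 0 1; 0.06 0 0 0 0 0 1; 0.06 0 0 0 0 0 1'
```

```text
clock: 22.4
eef_pos: [442.6, -261.3, 10.9]
tool_rot: [3.141, 0.009, -0.176]
force: [-9.4, 3.8, 15.3]
width: 53.5
clock: 22.65
eef_pos: [446.4, -262.4, 10.9]
tool_rot: [3.141, 0.005, -0.176]
force: [-5.7, 1.3, 9.0]
width: 53.7
clock: 22.9
eef_pos: [446.6, -262.5, 10.9]
tool_rot: [3.14, 0.01, -0.177]
force: [-10.8, 2.9, 16.2]
width: 53.7
```

```bash
python3 -m creep '0.03 0 -0.05 0 0 0 1; 0.05 0 -0.05 0 0 0 1; 0.05 0 -0.05 0 0 0 1'
python3 -m creep '0.03 0 0 0 0 0 1; 0.06 0 0 0 0 0 1; 0.06 0 0 0 0 0 1'
python3 -m creep '0.03 0 0 0 0 0 1; 0.06 0 0 0 0 0 1; 0.06 0 0 0 0 0 1'
```

```text
clock: 23.15
eef_pos: [447.7, -262.5, 11.5]
tool_rot: [3.141, 0.012, -0.177]
force: [-9.3, 2.0, 0.7]
width: 53.5
clock: 23.4
eef_pos: [447.7, -262.5, 11.2]
tool_rot: [3.141, 0.016, -0.178]
force: [-13.0, 2.6, 4.7]
width: 53.7
clock: 23.65
eef_pos: [447.7, -262.5, 11.2]
tool_rot: [3.141, 0.021, -0.178]
force: [-15.8, 3.7, 8.7]
width: 53.8
```

```bash
python3 -m creep '-0.06 -0.04 -0.03 0 0 0 1; -0.06 -0.1 -0.03 0 0 0 1; -0.06 -0.14 -0.03 0 0 0 1; -0.06 -0.14 -0.03 0 0 0 1'
python3 -m creep '0 -0.04 0 0 0 0 1; 0 -0.08 0 0 0 0 1; 0 -0.08 0 0 0 0 1'
python3 -m creep '0 -0.04 0 0 0 0 1; 0 -0.08 0 0 0 0 1; 0 -0.08 0 0 0 0 1'
```

```text
clock: 23.98
eef_pos: [448.2, -259.6, 12.1]
tool_rot: [3.138, 0.016, -0.179]
force: [-12.1, -2.2, -0.7]
width: 53.2
clock: 24.23
eef_pos: [448.7, -256.8, 12.1]
tool_rot: [3.138, 0.016, -0.179]
force: [-12.6, -3.6, -1.4]
width: 53.7
clock: 24.48
eef_pos: [448.7, -256.7, 12.1]
tool_rot: [3.134, 0.016, -0.18]
force: [-11.8, -10.1, -2.7]
width: 53.6
```

```bash
python3 -m creep '0 -0.04 0 0 0 0 1; 0 -0.08 0 0 0 0 1; 0 -0.08 0 0 0 0 1'
python3 - <<'E'
from g import *
p=tf(jig,(0,25,11))[0]
print(p);go(p,jig[2])
d=ctrl.get_image("top");crop(d,(325,205,435,290),7,"pics/j3.png")
d=ctrl.get_image("scene");crop(d,(220,230,340,330),6,"pics/j3s.png")
E
```

```text
clock: 24.73
eef_pos: [448.7, -256.6, 12.4]
tool_rot: [3.131, 0.016, -0.182]
force: [-13.7, -15.7, -2.2]
width: 53.4
[ 450.78460609 -253.95454737   11.        ]
shift [ 0.04  -0.075  0.033] turn [ 0.63  0.92 -0.4 ] pos [ 448.7 -256.6   12.4] rot [ 3.1306  0.016  -0.1821] F [-13.7 -15.7  -2.2] w 53.4 t 24.73 q [ 0.6   0.81 -0.22  2.02  0.49  0.38 -0.19]
```

View pics/j3.png

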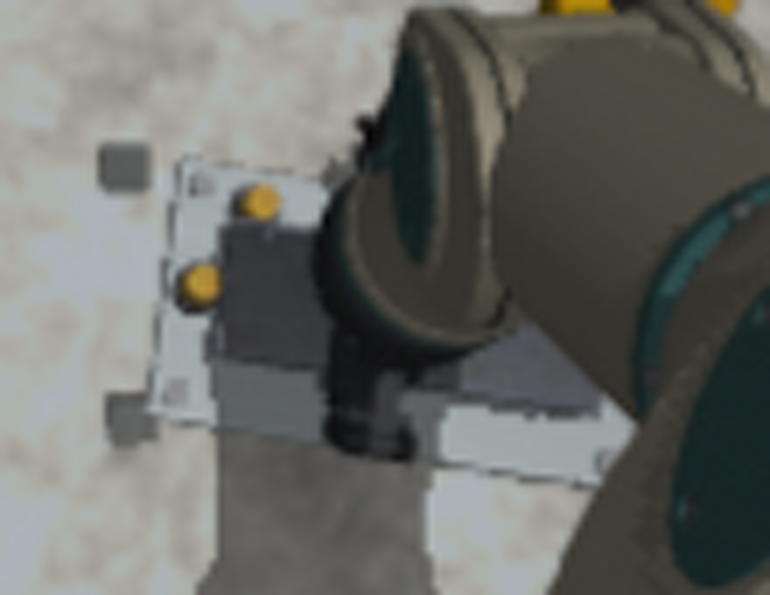

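View pics/j3s.png

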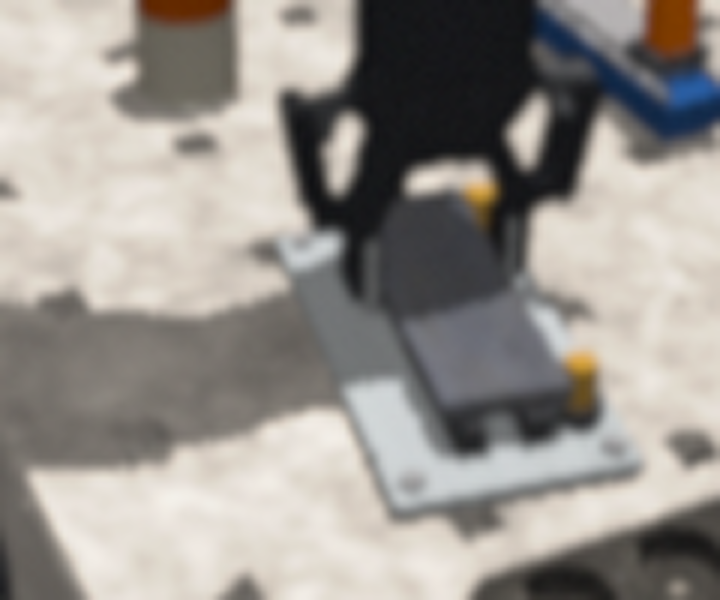

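```bash
python3 -m creep '-0.08 0.05 0 0 0 0 1; -0.15 0.1 0 0 0 0 1; -0.15 0.1 0 0 0 0 1'
python3 -m creep '0 0 0 0 0 0 0.3; 0 0 0 0 0 0 0.2; 0 0 0 0 0 0 0.2; 0 0 0 0 0 0 0.2; 0 0 0 0 0 0 0.2'
python3 - <<'E'
from g import *
go([448.7,-256.6,13],jig[2])
E
```

```text
clock: 25.08
eef_pos: [448.6, -256.7, 13.0]
tool_rot: [3.136, 0.004, -0.18]
force: [-4.2, -10.3, -4.1]
width: 53.7
clock: 25.5
eef_pos: [452.8, -251.1, 13.5]
tool_rot: [-3.141, -0.001, -0.174]
force: [0.3, -0.4, 0.3]
width: 68.3
shift [-0.078  0.153  0.013] turn [-0.02 -0.04  0.03] pos [ 452.8 -251.1   13.5] rot [-3.1412e+00 -6.0000e-04 -1.7440e-01] F [ 0.3 -0.4  0.3] w 68.3 t 25.5 q [ 0.6   0.8  -0.23  2.03  0.49  0.36 -0.19]
```

```bash
python3 -m creep '-0.05 0.3 0 0 0 0 0.2; -0.05 0.65 0 0 0 0 0.2; -0.05 0.65 0 0 0 0 0.2; 0.05 0.65 0 0 0 0 0.2; 0.15 0.65 0 0 0 0 0.2; 0.2 0.65 0 0 0 0 0.2; 0.2 0.65 0 0 0 0 0.2'
python3 -m creep '0.05 0 0 0 0 0 0.2; 0.1 0 0 0 0 0 0.2; 0.1 0 0 0 0 0 0.2'
python3 -m creep '0.05 0 0 0 0 0 0.2; 0.1 0 0 0 0 0 0.2; 0.1 0 0 0 0 0 0.2'
```

```text
clock: 26.08
eef_pos: [451.9, -277.4, 12.9]
tool_rot: [3.141, 0.009, -0.175]
force: [-7.0, -1.1, 5.9]
width: 68.2
clock: 26.33
eef_pos: [451.8, -277.4, 12.6]
tool_rot: [3.141, 0.016, -0.176]
force: [-12.4, 1.7, 10.6]
width: 68.4
clock: 26.58
eef_pos: [451.8, -277.4, 12.3]
tool_rot: [3.141, 0.024, -0.176]
force: [-18.1, 3.1, 15.9]
width: 68.3
```

```bash
python3 -m creep '-0.2 0 0 0 0 0 0.2; -0.4 0 0 0 0 0 0.15; -0.4 0 0 0 0 0 0.1; -0.4 0 0 0 0 0 0.1; -0.4 0 -0.4 0 0 0 0.1; -0.4 0 -1 0 0 0 0.1; -0.4 0.5 -1.7 0 0 0 0.5; -0.4 1.5 -2 0 0 0 1; -0.4 2.4 -2 0 0 0 1; -0.4 2.8 -2 0 0 0 1'
python3 - <<'E'
from g import *
print(tf(jig,[(0,0,0)]));p=tf(jig,(-1,-110,60))[0]
print(p);go(p,jig[2])
d=ctrl.get_image("top");crop(d,(325,205,435,290),7,"pics/j4.png")
d=ctrl.get_image("scene");crop(d,(220,230,340,330),6,"pics/j4s.png")
E
```

```text
clock: 27.42
eef_pos: [428.5, -394.2, 95.0]
tool_rot: [3.136, -0.005, -0.18]
force: [-0.8, -0.3, -0.5]
width: 28.9
[[ 446.43281001 -278.57287125    0.        ]]
[ 426.3001743 -386.7194245   60.       ]
shift [-0.091 -0.18   0.874] turn [ 0.3  -0.26 -0.3 ] pos [ 428.5 -394.2   95. ] rot [ 3.1363 -0.0045 -0.1802] F [-0.8 -0.3 -0.5] w 28.9 t 27.42 q [ 0.94  0.74 -0.38  1.83  0.43  0.66  0.12]
```

View pics/j4.png

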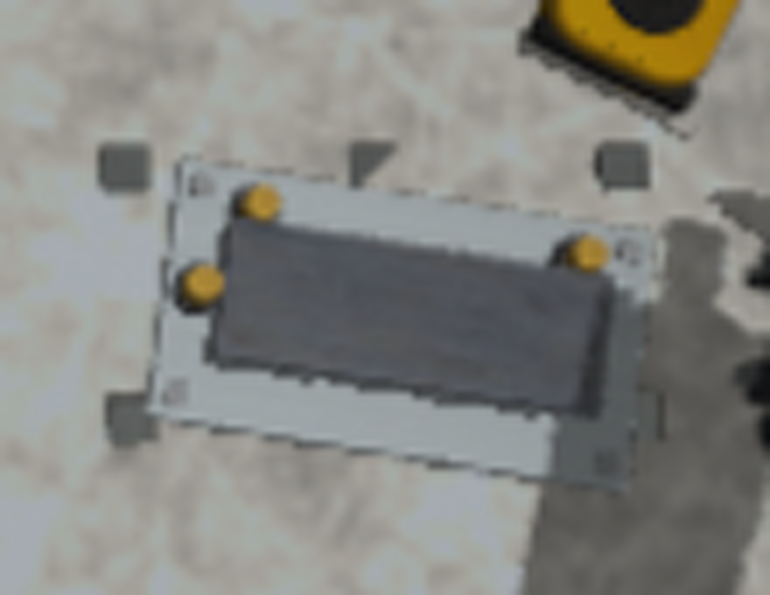

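View pics/j4s.png

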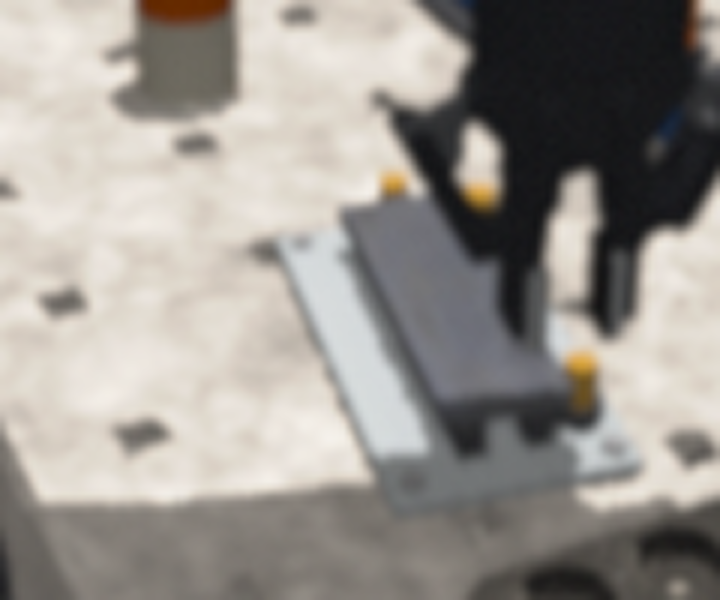

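```bash
python3 -m creep '-0.05 -0.1 0.5 0.3 0 -0.3 1; -0.05 -0.1 1.1 0.3 0 -0.3 1; -0.05 -0.1 1.5 0.3 0 -0.3 1; -0.05 -0.1 1.62 0.3 0 -0.3 1; -0.05 -0.1 1.62 0.3 0 -0.3 1; -0.05 -0.1 1.62 0.3 0 -0.3 1'
python3 - <<'E'
from g import *
go([429.3,-366,27.5],jig[2])
d=ctrl.get_image("scene");crop(d,(220,230,340,330),6,"pics/j5s.png")
E
```

```text
clock: 28.02
eef_pos: [428.2, -382.5, 28.9]
tool_rot: [-3.136, -0.001, -0.169]
force: [-0.8, 0.4, -0.0]
width: 0.1
shift [-0.042 -0.412  0.038] turn [-0.32 -0.05  0.36] pos [ 428.2 -382.5   28.9] rot [-3.1359e+00 -1.0000e-03 -1.6880e-01] F [-0.8  0.4 -0. ] w 0.1 t 28.02 q [ 0.89  0.83 -0.33  1.87  0.48  0.52  0.07]
```

View pics/j5s.png

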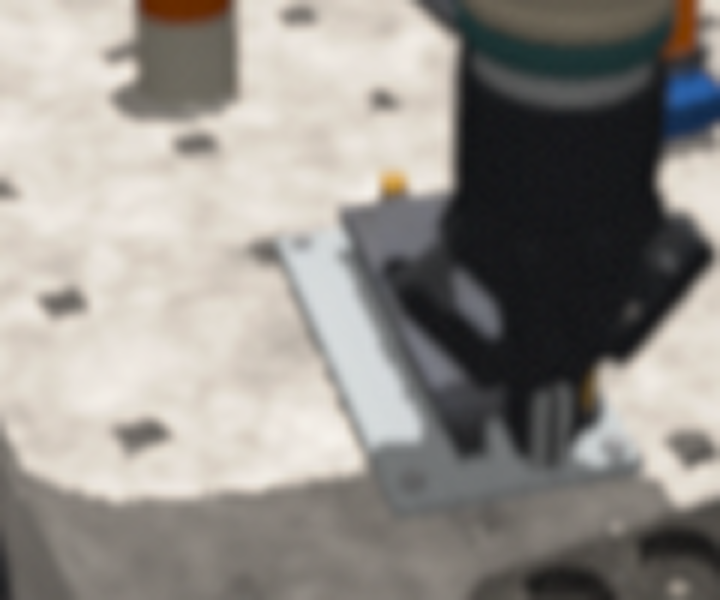

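```bash
python3 -m creep '-0.04 -0.15 0.03 0 0 0.3 1; -0.04 -0.3 0.03 0 0 0.3 1; -0.04 -0.36 0.03 0 0 0.3 1; -0.04 -0.4 0.03 0 0 0.3 1; -0.04 -0.4 0.03 0 0 0.3 1'
python3 -m creep '0 -0.04 0 0 0 0 1; 0 -0.08 0 0 0 0 1; 0 -0.08 0 0 0 0 1'
python3 -m creep '0 -0.04 0 0 0 0 1; 0 -0.08 0 0 0 0 1; 0 -0.08 0 0 0 0 1'
```

```text
clock: 28.48
eef_pos: [428.5, -366.6, 27.8]
tool_rot: [-3.136, -0.0, -0.174]
force: [0.5, 0.1, -0.5]
width: -0.2
clock: 28.73
eef_pos: [428.7, -363.8, 27.5]
tool_rot: [-3.136, 0.0, -0.175]
force: [-0.2, -0.7, 1.6]
width: 0.0
clock: 28.98
eef_pos: [428.9, -362.1, 27.5]
tool_rot: [-3.138, 0.0, -0.176]
force: [-0.8, -2.5, -1.0]
width: -0.1
```

```bash
python3 -m creep '0 -0.04 0 0 0 0 1; 0 -0.08 0 0 0 0 1; 0 -0.08 0 0 0 0 1'
python3 -m creep '0 -0.04 0 0 0 0 1; 0 -0.08 0 0 0 0 1; 0 -0.08 0 0 0 0 1'
python3 -m creep '0 -0.04 0 0 0 0 1; 0 -0.08 0 0 0 0 1; 0 -0.08 0 0 0 0 1'
```

```text
clock: 29.23
eef_pos: [428.9, -361.8, 27.8]
tool_rot: [-3.141, -0.001, -0.178]
force: [-1.4, -8.6, -1.2]
width: -0.1
clock: 29.48
eef_pos: [429.0, -361.6, 28.2]
tool_rot: [3.138, -0.001, -0.18]
force: [-2.4, -15.1, -0.2]
width: -0.2
clock: 29.73
eef_pos: [429.0, -361.4, 28.6]
tool_rot: [3.135, -0.002, -0.181]
force: [-2.3, -19.4, -0.6]
width: 0.2
```

```bash
python3 -m creep '0 0.3 0 0 0 0 1; 0 0.6 0 0 0 0 1; 0 0.9 0 0 0 0 1; 0 1 -0.5 0 0 0 1; 0 1 -1.3 0 0 0 1; 0 1 -2.2 0 0 0 1; 0 1.5 -3.1 0 0 0 1; 0 2.5 -4 0 0 0 1; 0 3 -4.5 0 0 0 1; 0 3 -4.5 0 0 0 0.5'
python3 - <<'E'
from g import *
s=ctrl.read_state();print(s["eef_pos"],s["force"],s["clock"])
d=ctrl.get_image("top")
jr=jig.copy();jr[0]-=2.5
def box(p,xs,ys,z): return proj(d,tf(p,[(xs[0],ys[0],z),(xs[1],ys[0],z),(xs[1],ys[1],z),(xs[0],ys[1],z)]))
crop(d,(325,205,435,290),7,"pics/k1.png",[(box(jr,(-27.5,27.5),(-75,75),33),(0,0,255))])
crop(d,(205,150,365,225),5,"pics/k2.png",[(box(mag,(-27.5,27.5),(-75,75),60),(0,255,0))])
cv2.imwrite("pics/k3.png",d["img"][:,:,::-1])
d=ctrl.get_image("scene");crop(d,(100,130,380,330),2.8,"pics/k4.png")
E
```

```text
clock: 30.57
eef_pos: [409.5, -479.8, 212.5]
tool_rot: [3.137, -0.008, -0.183]
force: [0.2, -1.5, 0.2]
width: 11.0
[ 409.49178104 -479.76082197  212.53785507] [ 0.21807947 -1.50250924  0.21435742] 30.5667
```

View pics/k1.png

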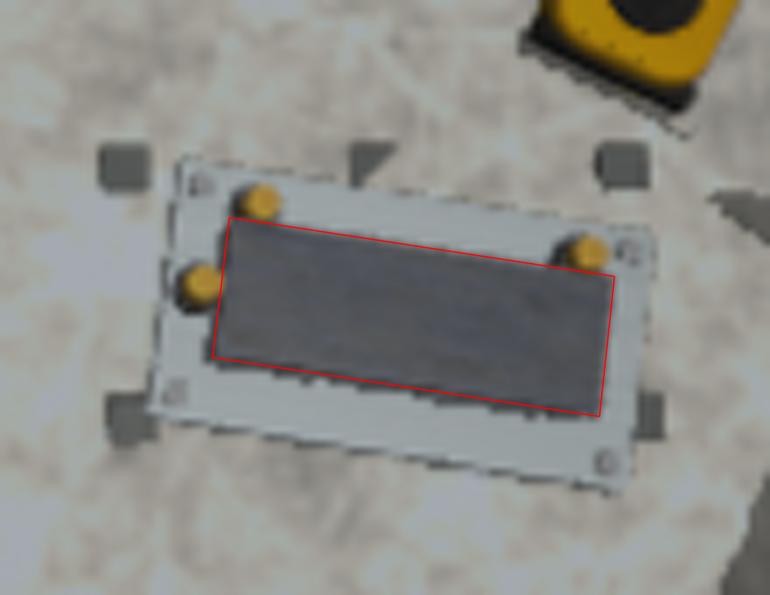

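View pics/k2.png

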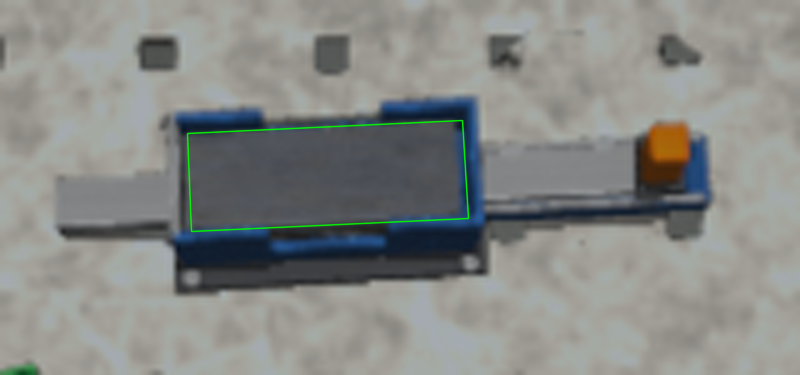

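View pics/k3.png

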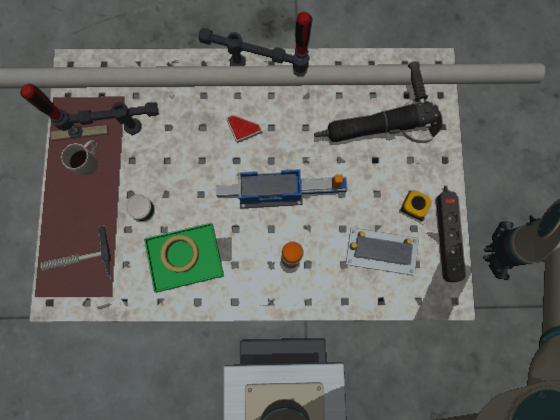

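View pics/k4.png

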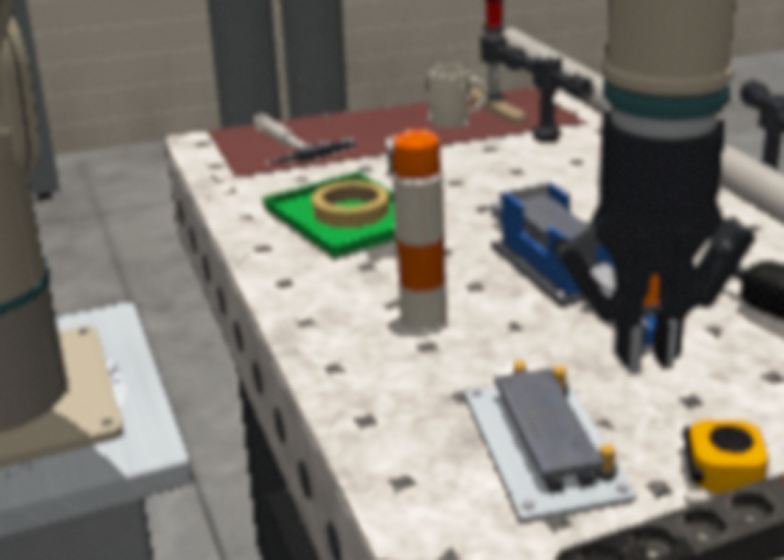

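```bash
python3 - <<'E'
from g import *
j=jig.copy();j[0],j[1]=444.3,-281.3
p=tf(j,(0,-5,90))[0];print(p);go(p,jig[2])
E
```

```text
[ 443.42964078 -286.22366478   90.        ]
shift [ 0.008 -4.708  2.964] turn [-0.27 -0.1  -0.18] pos [ 409.4 -472.   207.7] rot [-3.1369e+00 -1.8000e-03 -1.7810e-01] F [ 0.4  1.3 -0.1] w 25.5 t 30.67 q [ 1.1   0.65 -0.48  1.61  0.34  0.96  0.33]
```

```bash
python3 -m creep '0 -0.9 0.3 0 0 -0.2 0; 0 -1.8 0.6 0 0 -0.2 0; 0 -2.7 0.9 0 0 -0.2 0; 0 -3.6 1.3 0 0 -0.2 0; 0 -4.3 1.8 0 0 -0.2 0; 0 -4.7 2.4 0 0 -0.2 0; 0 -4.7 2.9 0 0 -0.2 0; 0 -4.7 2.9 0 0 -0.2 0; 0 -4.7 2.9 0 0 -0.2 0; 0 -4.7 2.9 0 0 -0.2 0'
python3 - <<'E'
from g import *
go([443.4,-286.2,14],jig[2])
E
```

```text
clock: 31.5
eef_pos: [442.8, -284.8, 92.1]
tool_rot: [-3.136, 0.0, -0.172]
force: [-0.3, 0.3, -0.6]
width: 85.0
shift [0.022 0.043 1.953] turn [-0.32  0.01  0.18] pos [ 442.8 -284.8   92.1] rot [-3.136e+00  2.000e-04 -1.718e-01] F [-0.3  0.3 -0.6] w 85.0 t 31.5 q [ 0.77  0.69 -0.38  1.97  0.44  0.56 -0.08]
```

```bash
python3 -m creep '0 0.03 0.4 -0.3 0 0.2 0; 0 0.03 0.9 -0.3 0 0.2 0; 0 0.03 1.3 -0.3 0 0.2 0; 0 0.03 1.6 -0.3 0 0.2 0; 0 0.03 1.85 -0.3 0 0.2 0; 0 0.03 1.93 -0.3 0 0.2 0; 0 0.03 1.93 -0.3 0 0.2 0; 0 0.03 1.93 -0.3 0 0.2 0.2; 0 0.03 1.93 -0.3 0 0.2 0.2; 0 0.03 1.93 -0.3 0 0.2 0.2'
python3 -m creep '0.05 0 0 0 0 0 0.2; 0.1 0 0 0 0 0 0.2; 0.14 0 0 0 0 0 0.2; 0.14 0 0 0 0 0 0.2; 0.14 0 0 0 0 0 0.2'
python3 -m creep '0.05 0 0 0 0 0 0.2; 0.1 0 0 0 0 0 0.2; 0.14 0 0 0 0 0 0.2; 0.14 0 0 0 0 0 0.2'
```

```text
clock: 32.33
eef_pos: [443.0, -286.0, 15.4]
tool_rot: [3.141, -0.001, -0.176]
force: [-0.8, 0.0, 0.0]
width: 68.3
clock: 32.75
eef_pos: [448.2, -286.6, 14.7]
tool_rot: [-3.142, -0.0, -0.175]
force: [-0.5, -0.1, -0.9]
width: 68.2
clock: 33.08
eef_pos: [450.1, -287.1, 14.3]
tool_rot: [3.141, 0.007, -0.176]
force: [-6.2, 1.9, 5.4]
width: 68.5
```

```bash
python3 -m creep '0.05 0 0 0 0 0 0.2; 0.1 0 0 0 0 0 0.2; 0.14 0 0 0 0 0 0.2; 0.14 0 0 0 0 0 0.2'
python3 -m creep '-0.2 0 0 0 0 0 0.2; -0.45 0 0 0 0 0 0.1; -0.45 0 0 0 0 0 0; -0.45 0 0 0 0 0 0; -0.45 0 -0.4 0 0 0 0; -0.45 0 -1 0 0 0 0; -0.45 0 -1.8 0 0 0 0; -0.45 0 -2.7 0 0 0 0; -0.45 0.5 -3.6 0 0 0 0; -0.45 1.3 -4.4 0 0 0 0'
python3 -m creep '0 1 0 0 0 0 0; 0 2 0 0 0 0 0; 0 3 0 0 0 0 0; 0 3.5 0 0 0 0 0; 0 3.5 0 0 0 0 0; 0 3.5 0 0 0 0 0'
python3 - <<'E'
from g import *
d=ctrl.get_image("top")
jr=jig.copy();jr[0]-=2.5
def box(p,xs,ys,z): return proj(d,tf(p,[(xs[0],ys[0],z),(xs[1],ys[0],z),(xs[1],ys[1],z),(xs[0],ys[1],z)]))
crop(d,(325,205,435,290),7,"pics/m1.png",[(box(jr,(-27.5,27.5),(-75,75),33)[[1,2]],(0,0,255))])
cv2.imwrite("pics/m3.png",d["img"][:,:,::-1])
for n in ["spray_can","paste_tin","tape_measure","masking_tape"]:
    print(n,ctrl.boxes_of("top",n)[0]["rect"])
s=ctrl.read_state();print(s["qd"].round(3),s["clock"])
E
```

```text
clock: 33.42
eef_pos: [450.1, -287.1, 13.8]
tool_rot: [3.141, 0.018, -0.177]
force: [-13.8, 3.5, 12.5]
width: 68.4
clock: 34.25
eef_pos: [435.7, -331.7, 191.4]
tool_rot: [-3.14, -0.004, -0.169]
force: [0.7, -0.2, -0.6]
width: 85.1
clock: 34.75
eef_pos: [408.3, -473.4, 187.9]
tool_rot: [-3.141, -0.001, -0.178]
force: [-0.0, 0.4, -0.7]
width: 85.5
spray_can [281.9, 238.2, 299.0, 264.8]
paste_tin [123.0, 194.8, 154.1, 222.5]
tape_measure [400.0, 189.1, 429.9, 225.8]
masking_tape [160.3, 236.7, 197.8, 273.2]
[ 0.001 -0.001  0.005 -0.001  0.002  0.001  0.001] 35.0
```

View pics/m1.png

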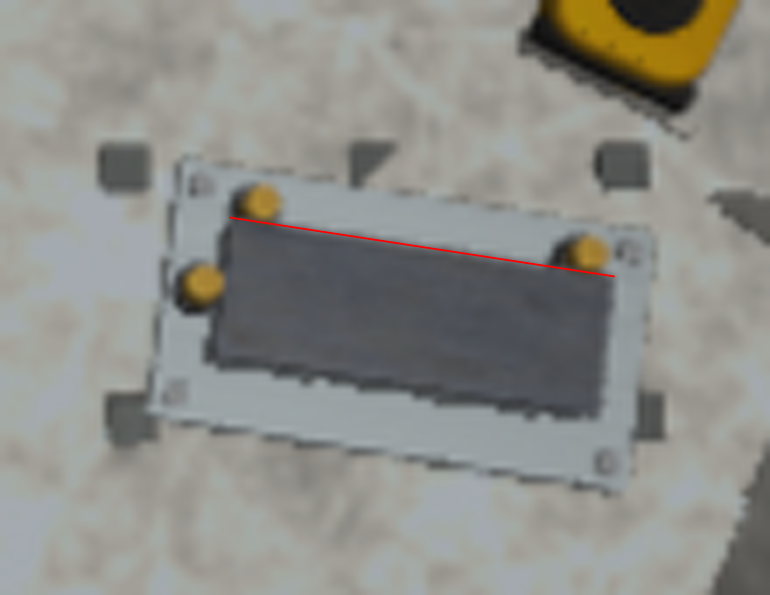

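View pics/m3.png

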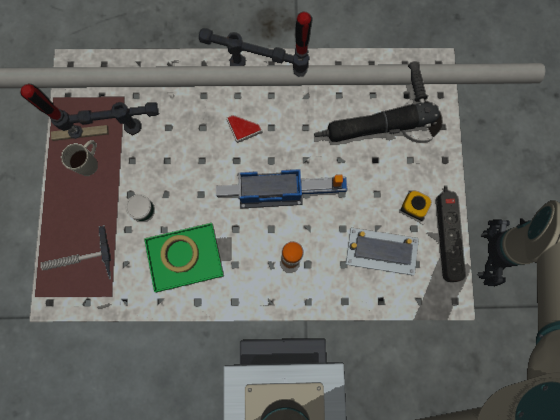

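The bar's long edge (crop 235,222 to 612,280) runs along both side pins and its end meets the end pin at (205,285). The tape lies flat in the tray at pixel (179,254), and the can, tin and tape measure haven't moved. The arm is still and touching nothing.

```bash
python3 -c "
from cell import ctrl
print(ctrl.finish_job())"
```

```text
the job is handed in; nothing more can be done
None
```

The job is handed in at about 35 s on the robot's clock, and the bar is on the jig against all three pins. No verdict came back.

**What I did**
- **Slide:** I pushed it in to its stop (84.9 mm of travel, with the force rising and no further motion). I then pulled it back to its rear stop while the bar stuck out.
- **Tape:** I lifted the roll off the jig and laid it flat in the green tray.
- **Bar:** I drew it level out of the magazine and laid it on the rails. I pushed it against the side pins, then the end pin, then the side pins again. Each push ended on a hard stop at about 14 to 20 N.

**Last checks**
- The final top picture shows the bar along the two side pins and the end pin, within about 1 mm of the seat worked out from the picture.
- The top bar now sits lower inside the magazine and looks flat in the chamber. The two bars under it could not be seen.
- The tape lies flat inside the tray, and the can, tin and tape measure show no movement. The arm was clear and still.

**What differed or disagreed**
- **Order:** I cleared the tape after pulling the slide back but before drawing the bar. The gripper can hold only one thing, and the jig had to be free first.
- **Bar stick-out:** From the picture, the bar stuck out about 71 mm instead of 76 mm with the slide fully in. The slide was at its stop, so I put this down to the camera calibration.
- **Position offset:** Picture and robot positions differed by about 2 to 3 mm, so I seated the bar by contact force.
- **Tape wall:** The roll's wall measured 13.5 mm in the gripper, not the stated 24 mm. That caused no trouble.

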